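Load the parts dryer, check its three hidden toggles, set the air lever

TASK

Shut the dryer's air lever fully, then load all the washed motorcycle parts lying on the bench into the drying tray, each resting on the tray floor and none on another. Make sure that all three power toggles, hidden down the wells of the grey switch box, are on: feel which way each lies, flip it over towards the green edge only if it is off, and never switch off one that is on. Only when all the parts are in the tray and all three toggles are on, open the air lever until it is in line with the red marker, leaving the other things on the bench where they are.

Things in the scene. Friction and masses are not known exactly. Their poses are not given: they have to be found in the camera images.
- tray: Fixed open drying tray, outside 270 (its x) x 280 (its y) mm, inside 260 x 270; origin on the bench under its centre, z up; floor 8 mm above the bench, rim 35 mm above the bench, walls 5 mm. A green blower housing 90 mm high stands against its +x side (from x = +137 mm).
- switchbox: Fixed grey switch box 146 (its x) x 170 (its y) x 75 mm high; origin on the bench under its centre, z up. Three open-topped wells, 130 mm long along x, 46 mm wide, centred at y = +54 (left), 0 (middle), -54 mm (right), floor 15 mm above the bench. The rim is red at the -x end (off side), green at the +x end (on side). A black weighted toggle stands in each; its position is not reported.
- axis_left (a point): Cross axis (along y) of the left well's toggle, 20 mm above the bench, axes as the box. Its paddle (30 mm along y, 12 mm thick) ends 44 mm from the axis, leaning 0.6 rad to -x when off, to +x when on. About 1 N along x at the paddle lifts it; it falls over past upright and rests on a stop. To turn it on, lower closed fingertips to 16 mm above this point at x -46 mm, then push to about x +5 mm.
- axis_middle (a point): The same for the middle well's toggle, like the left one. To feel any of the three: closed fingertips lowered into the well 25 mm to the -x side of this axis meet the top of the paddle about 57 mm above the bench (within 6 mm) if it is off, and go on freely to 40 mm above the bench if it is on. Pressing down on a paddle only holds it on its stop.
- axis_right (a point): The same for the right well's toggle, which is like the others.
- dial: Fixed aluminium dial plate 150 x 170 x 12 mm with a blue hub at its origin (origin on the bench, under the lever's upright pivot axis), z up. The lever's knob sweeps the -x side.
- air_lever (a joint): Air lever on the dial, rad: 0 is closed (lever leaning 0.9 rad to the dial's -y side of its -x direction), grows to 1.8 as the lever swings clockwise seen from above, towards the dial's +y side. Starts part open, at 0.22 to 0.5. It has about 1.5 N friction at the knob and stays where it is left.
- air_knob (a point): Middle of the lever's upright black knob (26 mm diameter, 42 mm high, from 72 to 114 mm above the bench), 80 mm from the pivot. The point's axes turn with the lever: its -x axis points from the pivot to the knob.
- marker: Fixed red marker 30 x 7 mm, 40 mm high, on the dial plate, under the lever's sweep, 67 to 97 mm from the pivot. Origin on the bench under the pivot; its -x axis points from the pivot to the marker, so the lever is in line when the x axes of point air_knob and of the marker are parallel. It sits at another angle each time (lever value 0.65 to 1.6).
- footpeg_mid (a point): Middle of the footpeg, 13 mm above its underside; axes as the body's.
- footpeg: Ribbed aluminium footpeg bar 100 x 26 x 26 mm (its x, y, z), loose, 0.1 to 0.35 kg; origin at the centre of its underside, x along it. May be absent.
- riser_mid (a point): Middle of the riser, 14 mm above its underside; axes as the body's.
- riser: Red handlebar riser with aluminium ends, 94 x 30 x 28 mm (its x, y, z), loose, 0.1 to 0.35 kg; origin at the centre of its underside, x along it. May be absent.
- link_mid (a point): Middle of the link, 12 mm above its underside; axes as the body's.
- link: Brass-coloured link bar 98 x 20 x 24 mm (its x, y, z), loose, 0.1 to 0.35 kg; origin at the centre of its underside, x along it. May be absent.
- mount_mid (a point): Middle of the mount, 14 mm above its underside; axes as the body's.
- mount: Blue I-section engine mount 96 x 34 x 28 mm (its x, y, z), loose, 0.1 to 0.35 kg; origin at the centre of its underside, x along it. May be absent.
- tin_a: Yellow tin 66 mm across, 55 mm high, loose bystander to leave alone; origin under its middle.
- tin_b: Green tin 60 mm across, 50 mm high, loose bystander to leave alone; origin under its middle.
- polish: Orange polish jar 64 mm across, 60 mm high, loose bystander to leave alone; origin under its middle.
- wrench: Steel wrench lying flat, loose bystander to leave alone; origin under its middle.
- hammer: Hammer lying flat, loose bystander to leave alone; origin under its middle.
- tape: Blue tape roll 90 mm across, 30 mm high, loose bystander to leave alone; origin under its middle.
Mind the look-alikes: they are no part of the job. Of the things that look like the dial, the middle-sized one is meant. There is more than one size of the link; the one meant has the size given above.

How it is judged:
On the way, in this order (a step that is already met when the one before it is completed fails the run):
1. the air lever is shut (below 0.1 rad) (value of joint air_lever below 0.1 rad), for 0.3 s.
2. every part that is present rests on the tray floor (x of footpeg_mid in the frame of tray between -0.125 and 0.125 m and y of footpeg_mid in the frame of tray between -0.13 and 0.13 m and z of each of footpeg_mid, riser_mid, link_mid, mount_mid in the frame of tray below 0.034 m and x of riser_mid in the frame of tray between -0.125 and 0.125 m and y of riser_mid in the frame of tray between -0.13 and 0.13 m and x of link_mid in the frame of tray between -0.125 and 0.125 m and y of link_mid in the frame of tray between -0.13 and 0.13 m and x of mount_mid in the frame of tray between -0.125 and 0.125 m and y of mount_mid in the frame of tray between -0.13 and 0.13 m), for 0.3 s.
3. with all three toggles on, the air lever is in line with the red marker (x of each of sw_right_c1, sw_middle_c1, sw_left_c1 in the frame of switchbox above 0.012 m and angle between the x axis of air_knob and the x axis of marker, either way round below 0.08 rad), for 0.3 s.
At the end, for the whole second after the job is handed in: Every part present has its middle within the tray walls and less than 34 mm above the bench, at rest; all three toggles are on; the air lever is within 0.08 rad of the red marker and at rest (all of step 2 and all of step 3 and linear speed of each of footpeg, riser, link, mount below 0.02 m/s and velocity of joint air_lever below 0.05 rad/s); the robot touches nothing.
It fails at once if a toggle that was on was switched off ((distance of sw_right_c1 from where it was at the start of the episode above 0.027 m and x of sw_right_c1 in the frame of switchbox below -0.008 m) or (distance of sw_middle_c1 from where it was at the start of the episode above 0.027 m and x of sw_middle_c1 in the frame of switchbox below -0.008 m) or (distance of sw_left_c1 from where it was at the start of the episode above 0.027 m and x of sw_left_c1 in the frame of switchbox below -0.008 m)).
It fails at once if the air lever was opened (past 0.6 rad) while a toggle was off (value of joint air_lever above 0.6 rad and (not (x of sw_right_c1 in the frame of switchbox above 0.012 m) or not (x of sw_middle_c1 in the frame of switchbox above 0.012 m) or not (x of sw_left_c1 in the frame of switchbox above 0.012 m))).
It fails at once if another thing on the bench was shifted by more than 50 mm (distance of any of tin_a, tin_b, polish, wrench, hammer, tape from where it was at the start of the episode above 0.05 m).
Of footpeg, riser, link, mount only 3 to 4 are there at a start; the rules pass over those that are not, and their reading is None.
At some moment in a run one of footpeg, riser, link, mount may be knocked a few centimetres aside while the robot is not near it.
Once in a run the grip may slacken for a moment while it holds something.
It also fails if it takes over 210 s, if anything falls off the work surface, if the arm or the gripper's body presses on something with over 40 N, if the wrist force passes 120 N, or if a joint passes its speed limit or range.

ROBOT

A 6-joint arm with a two-finger parallel gripper is mounted at the origin on the work surface. World frame = base frame: x ahead of the robot, y to its left, z up, the work surface at z = 0. Lengths are in m, angles in rad, forces in N, time in s.
With the tool pointing down it reaches from about 0.375 to 0.9 m from the base axis. Payload 3.1 kg.
Tool frame: the origin (TCP) lies midway between the tips of the shut fingers; the grasp point (between the pads) lies 19 mm behind it (pinch_z is the distance from the TCP to the grasp point, in m); y points along the fingers, z is the direction in which the jaws open and shut, and the axes are right-handed (so a half turn about y gives the same grasp; the last joint's range is limited). The gripper opens to 87 mm and grips with 3 to 60 N. Pads are 19 mm wide; open, the fingers measure 117 mm over their backs; the gripper's body (75 mm by 190 mm) begins 51 mm behind the grasp point.
Start: joints at [-1.3, 0.527, 1.433, -0, 1.181, -0.178], TCP at [0.272, -0.563, 0.192] pointing down, gripper open.
Joint ranges: [-3.08, 3.08], [-0.75, 2.2], [0.22, 2.44], [-1.43, 4.57], [0, 2.65], [-2.85, 2.85]. Speed limits (rad/s): [2.79, 2.79, 3.14, 3.14, 3.14, 3.14].

INTERFACE

Orientations are given as a unit quaternion [x, y, z, w].
In Python, from rig import * gives the robot as it stands.
- The arm moves only by the tool drive_tool, never from a script. Its argument "plan" is a list of rows, each a list of 7 numbers: the shift along the tool's x, y, z in mm, then the turn, a rotation vector about the tool's x, y, z in degrees, then the finger opening in mm, from 0 to 87. A call has 1 to 10 rows; each row is the pose to reach, as a shift and turn from the pose commanded when the call began, along the tool's axes at that moment; what a row does not reach only later rows make up. A row lasts 1/10 s, in which the tool goes at most 50 mm and 8.59 degrees, less where a joint would pass 70% of its speed; a pose out of reach is approached as far as the arm can. A call with a gripper value outside its range is refused whole. The fingers move at their own pace and stop on an object; "newtons" is the grip in N (left out, the last holds). Time passes only in rows, so rows that repeat a pose let the fingers close. It gives the time, the measured TCP pose, the force and the opening at its end, in the units of the state.
- get_obs(): the state, without advancing time (a new reading comes with each control period).
- camera(name): name is "scene" or "side" or "wrist"; returns the picture (420x560x3 uint8, blue, green, red); there is no depth.
- get_calibration(name): a dict with "fx", "fy", "cx", "cy" (pixels), "origin" and "rotation" of the camera in the world; the wrist camera has in their place "tool_from_camera" (4x4, takes a point from camera to tool coordinates, whose origin is the TCP and whose axes are the tool frame's). Camera axes: x right, y down, z forward; pixel columns grow to the right and rows downward; lengths in m; the calibration is good to about 2 mm. A picture is of the moment at which its call begins: read the wrist's pose just before it. get_calibration takes no time and is no camera call.
- hand_in(): hands the job in, once; it reports no verdict.
Trained networks look in the newest picture that a camera, given by its name, has taken for a name from the list of things; names that differ only in an ending like _2 or _b are one class to them, and where a whole thing is asked for, a point or a joint stands for the part that bears it (a point fixed in the world has none). Each returns a list of dicts, best first, with "conf" (0 to 1); they miss things now and then, are a little off and sometimes report something else, mostly with a low value. They report only what shows in the picture. A call takes as long as a camera call. They do not tell look-alikes from the thing itself.
- spot_in(camera, target): "location" ([column, row] in pixels, amid what is visible of it).
- mark_of(camera, target): "location" ([column, row] in pixels: a listed point, or the origin of a listed thing).
The state is a dict: "time": time; "q": joint angles; "joint_velocities": joint speeds; "joint_torque": joint torques, N m; "position": TCP position; "tool_rot": TCP orientation; "ft_force": force on the tool from outside, world axes, zero at the start; "moment": the same for the moment, N m; "grip_width": finger opening in m.
Only numpy, scipy, OpenCV 4.12 (cv2) and the standard library are available. Lean on these libraries where they do the work, as an engineer would, in place of code of your own. Each camera call takes 0.05 s, during which the arm holds its last target. There are 200 camera calls.

## Working session

There is one attempt and no reset: what is moved stays moved. The work goes in short steps, Python scripts to look and compute and a tool call to move; the robot and the scene stay as the last step left them, time stands still between calls to the robot, and variables do not carry over. Pictures are saved under pics/ and viewed, about 12 in all and at most 16, crops included, and the job is handed in when it is done.

Besides the shell and the picture viewer there is one more tool, called after "Emit:" by a JSON object that holds its "api" and its "payload". drive_tool: Moves the arm, as the interface text tells. Its arguments: {"type":"object","properties":{"plan":{"type":"array","items":{"type":"array","items":{"type":"number"}}},"newtons":{"type":"number"}},"required":["plan"]}

```bash
mkdir -p pics; ls; cat > h.py <<'E'
from rig import *
import numpy as np, cv2
from scipy.spatial.transform import Rotation as R
def ray(cam,uv):
    c=get_calibration(cam)
    d=np.array([(uv[0]-c["cx"])/c["fx"],(uv[1]-c["cy"])/c["fy"],1.])
    if cam=="wrist":
        o=get_obs(); T=np.array(c["tool_from_camera"]); Rt=R.from_quat(o["tool_rot"]).as_matrix()
        return np.array(o["position"])+Rt@T[:3,3], Rt@T[:3,:3]@d
    return np.array(c["origin"]),np.array(c["rotation"])@d
def at(cam,uv,z):
    o,d=ray(cam,uv); return o+d*(z-o[2])/d[2]
def proj(cam,p):
    c=get_calibration(cam)
    if cam=="wrist":
        o=get_obs(); T=np.array(c["tool_from_camera"]); Rt=R.from_quat(o["tool_rot"]).as_matrix()
        O=np.array(o["position"])+Rt@T[:3,3]; M=Rt@T[:3,:3]
    else: O=np.array(c["origin"]);M=np.array(c["rotation"])
    q=M.T@(np.array(p)-O); return np.array([c["fx"]*q[0]/q[2]+c["cx"],c["fy"]*q[1]/q[2]+c["cy"]])
E
python3 - <<'E'
from h import *
o=get_obs();print(o)
print(R.from_quat(o["tool_rot"]).as_matrix().round(3))
for c in ("scene","side","wrist"):
    cv2.imwrite(f"pics/{c}0.png",camera(c)); print(c,get_calibration(c))
E
```

```text
pics
{'time': 0.0, 'q': array([-1.29951876e+00,  5.28452571e-01,  1.43389308e+00, -2.41459932e-05,
        1.18137940e+00, -1.78477461e-01]), 'joint_velocities': array([-5.21450769e-04,  9.01418133e-04, -1.08725315e-03,  7.27331523e-04,
       -1.54262123e-05,  2.33427224e-03]), 'joint_torque': array([-4.87167181e-04, -4.40047753e+01, -1.76590812e+01,  6.33016555e-02,
        5.80989977e-02, -1.60071390e-04]), 'position': array([ 0.27153347, -0.56205928,  0.19138298]), 'tool_rot': array([-0.15772153,  0.69005447, -0.68854898,  0.15763582]), 'ft_force': array([-0.71771603,  0.12702781, -0.32664104]), 'moment': array([-0.0674909 ,  0.03611021,  0.07420521]), 'grip_width': 0.08678295724954489}
[[-0.901 -0.001  0.435]
 [-0.435  0.002 -0.901]
 [-0.    -1.    -0.002]]
scene {'fx': 434.91445972107954, 'fy': 434.91445972107954, 'cx': 278.07102838232487, 'cy': 206.51620402666882, 'origin': array([ 1.34434945, -0.48909174,  0.78175116]), 'rotation': array([ 0.78080114,  0.42633352, -0.22200663, -0.39912701])}
side {'fx': 517.531414753945, 'fy': 517.531414753945, 'cx': 272.0614124298843, 'cy': 204.03262474070567, 'origin': array([-0.43282139, -0.89111302,  1.04400833]), 'rotation': array([ 0.82122191, -0.34660645,  0.17437611, -0.41839157])}
wrist {'fx': 298.33657696899064, 'fy': 298.33657696899064, 'cx': 284.67252282035287, 'cy': 205.20926526691912, 'tool_from_camera': array([[ 6.79611826e-04,  9.64041731e-01,  2.65750032e-01,
        -7.26204908e-02],
       [ 6.40232716e-05, -2.65750135e-01,  9.64041940e-01,
        -1.91711828e-01],
       [ 9.99999767e-01, -6.38160116e-04, -2.42328040e-04,
        -1.08215045e-04],
       [ 0.00000000e+00,  0.00000000e+00,  0.00000000e+00,
         1.00000000e+00]])}
```

```bash
sed -i 's/np.array(c\["rotation"\])/R.from_quat(c["rotation"]).as_matrix()/' h.py
python3 - <<'E'
from h import *
for c in ("scene","side"):
    print(c)
    camera(c)
    for n in ["tray","switchbox","dial","air_knob","marker","footpeg_mid","riser_mid","link_mid","mount_mid","axis_left","axis_middle","axis_right","tin_a","tin_b","polish","wrench","hammer","tape"]:
        z=dict(air_knob=.093,footpeg_mid=.013,riser_mid=.014,link_mid=.012,mount_mid=.014,axis_left=.02,axis_right=.02,axis_middle=.02).get(n,0)
        print(n,[(round(r["conf"],2),np.round(r["location"]).astype(int).tolist(),at(c,r["location"],z)[:2].round(3).tolist()) for r in mark_of(c,n)[:4]])
E
```

```text
scene
tray [(0.75, [349, 207], [0.542, 0.274])]
switchbox [(0.97, [200, 286], [0.6, -0.249]), (0.49, [196, 283], [0.587, -0.252])]
dial [(0.84, [142, 213], [0.227, -0.271]), (0.82, [282, 255], [0.616, -0.016]), (0.72, [303, 164], [0.254, 0.307])]
air_knob [(0.63, [257, 221], [0.555, -0.056]), (0.43, [289, 145], [0.251, 0.249]), (0.16, [271, 194], [0.47, 0.041])]
marker [(0.16, [411, 183], [0.548, 0.536])]
footpeg_mid [(0.73, [174, 245], [0.435, -0.25]), (0.3, [259, 311], [0.757, -0.171])]
riser_mid [(0.51, [217, 231], [0.447, -0.126]), (0.23, [255, 214], [0.433, 0.005])]
link_mid [(0.67, [119, 267], [0.439, -0.399]), (0.67, [255, 213], [0.425, 0.009]), (0.5, [83, 255], [0.341, -0.467]), (0.37, [174, 244], [0.428, -0.246])]
mount_mid [(0.87, [250, 212], [0.42, -0.003]), (0.17, [410, 182], [0.557, 0.52])]
axis_left [(0.88, [217, 276], [0.611, -0.205])]
axis_middle [(0.66, [198, 280], [0.599, -0.252]), (0.37, [252, 217], [0.451, -0.014])]
axis_right [(0.86, [177, 293], [0.612, -0.309]), (0.43, [121, 266], [0.448, -0.395])]
tin_a [(0.92, [106, 319], [0.578, -0.47]), (0.91, [140, 325], [0
[... 1026 characters left out ...]
], [0.335, -0.482])]
mount_mid [(0.89, [263, 240], [0.419, -0.013]), (0.4, [325, 281], [0.414, -0.264]), (0.26, [309, 207], [0.648, -0.003])]
axis_left [(0.65, [351, 237], [0.615, -0.202]), (0.32, [369, 221], [0.719, -0.196])]
axis_middle [(0.66, [363, 249], [0.596, -0.263])]
axis_right [(0.83, [376, 257], [0.593, -0.31]), (0.31, [230, 188], [0.533, 0.264]), (0.22, [327, 276], [0.43, -0.26])]
tin_a [(0.67, [421, 290], [0.585, -0.469]), (0.57, [418, 269], [0.656, -0.418])]
tin_b [(0.67, [421, 290], [0.585, -0.469]), (0.57, [418, 269], [0.656, -0.418])]
polish []
wrench [(0.58, [371, 219], [0.754, -0.181])]
hammer []
tape [(0.81, [320, 195], [0.744, 0.029]), (0.68, [327, 277], [0.444, -0.25])]
```

View pics/scene0.png

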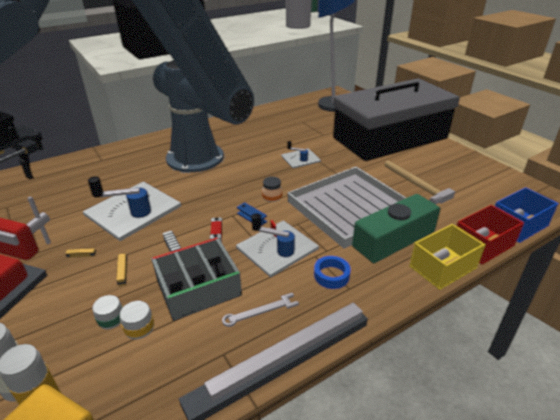

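View pics/side0.png

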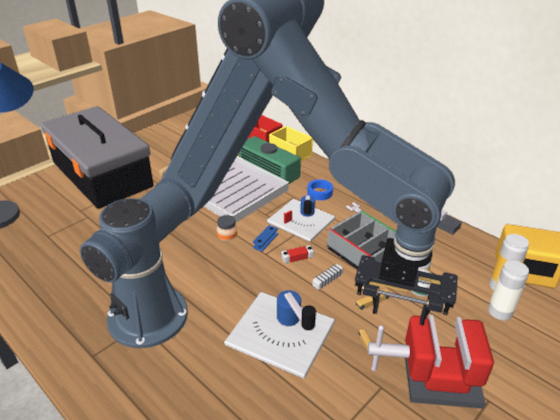

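```bash
python3 - <<'E'
import cv2,numpy as np
a=cv2.imread("pics/scene0.png");b=cv2.imread("pics/side0.png")
c=lambda i,x,y,w,h,W,H:cv2.resize(i[y:y+h,x:x+w],(W,H),interpolation=cv2.INTER_CUBIC)
top=np.hstack([c(a,50,220,100,75,400,300),c(a,225,195,100,75,400,300)])
bot=np.hstack([c(b,325,260,100,75,400,300),c(b,255,180,100,75,400,300)])
cv2.imwrite("pics/crop1.png",np.vstack([top,bot]))
E
```

```text
(no output)
```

View pics/crop1.png

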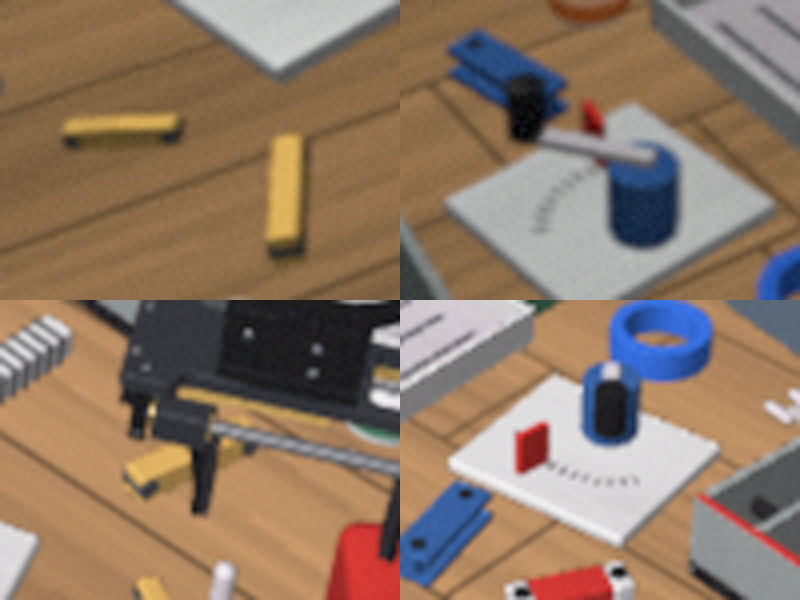

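```bash
python3 - <<'E'
from h import *
def seg(a,b,z,cam="scene"):
    p,q=at(cam,a,z),at(cam,b,z); d=q-p; print(p.round(3)[:2],q.round(3)[:2],"len",np.linalg.norm(d).round(3),"ang",np.degrees(np.arctan2(d[1],d[0])).round(1),"mid",((p+q)/2).round(3)[:2])
print("linkL");seg((66.2,252),(95.5,250.5),.02)
print("linkR");seg((122,253.7),(120.7,282),.02)
print("dial mid");seg((236.2,246),(283.7,220.7),.012);seg((283.7,220.7),(318.7,246),.012)
print("big");seg((85,209),(134,185),.012);seg((134,185),(180,207),.012)
print("small");seg((283,157),(309,150),.008);seg((309,150),(320,159),.008)
# marker in side: base px in crop (533,470)-> 
m=at("side",(255+(532-400)/4,180+(470-300)/4),.012);print("marker side",m)
o=get_obs()
cv2.imwrite("pics/w0.png",camera("wrist"))
for n in ["link_mid"]:print([(r["conf"],r["location"],at("wrist",r["location"],.012)[:2]) for r in mark_of("wrist",n)])
E
```

```text
linkL
[ 0.315 -0.5  ] [ 0.351 -0.434] len 0.076 ang 61.5 mid [ 0.333 -0.467]
linkR
[ 0.402 -0.379] [ 0.503 -0.411] len 0.106 ang -17.9 mid [ 0.453 -0.395]
dial mid
[ 0.529 -0.109] [0.505 0.06 ] len 0.17 ang 98.1 mid [ 0.517 -0.025]
[0.505 0.06 ] [0.65  0.078] len 0.146 ang 7.0 mid [0.578 0.069]
big
[ 0.129 -0.413] [ 0.078 -0.246] len 0.174 ang 107.1 mid [ 0.103 -0.33 ]
[ 0.078 -0.246] [ 0.277 -0.167] len 0.214 ang 21.7 mid [ 0.177 -0.207]
small
[0.182 0.268] [0.191 0.378] len 0.11 ang 85.6 mid [0.186 0.323]
[0.191 0.378] [0.267 0.371] len 0.077 ang -5.0 mid [0.229 0.375]
marker side [ 0.54045117 -0.00666407  0.012     ]
[(0.84, [231.9, 110.8], array([ 0.32239654, -0.46847349]))]
```

View pics/w0.png

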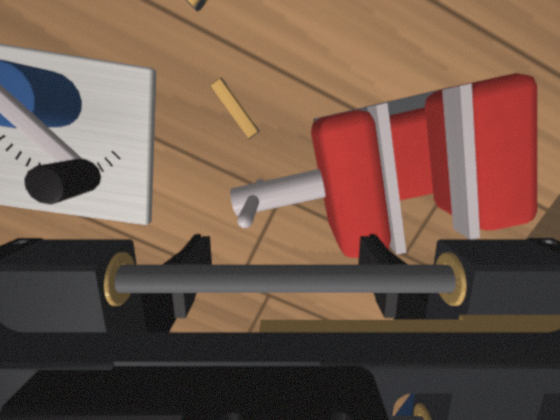

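The scene shows three dials: large (142,213), middle (282,255) and small (303,164). The measured middle plate is 146x170 mm, which fits the one meant. There are two links: (80,252), about 76 mm, is the look-alike; (121,268), about 100 mm, is the one meant. All four parts are present.

```bash
cat >> h.py <<'E'
def to(x,y,z,phi):
    "shift (mm) and turn for a world TCP target, jaw axis angle phi deg"
    o=get_obs(); Rt=R.from_quat(o["tool_rot"]).as_matrix()
    s=Rt.T@(np.array([x,y,z])-o["position"])*1000
    f=np.radians(phi); Z=np.array([np.cos(f),np.sin(f),0]); Y=np.array([0,0,-1.]); M=np.c_[np.cross(Y,Z),Y,Z]
    print("shift",s.round(1),"turn",np.degrees(R.from_matrix(Rt.T@M).as_rotvec()).round(1))
E
python3 - <<'E'
from h import *
to(.531,-.024,.19,45)
# tray corners from networks in both cameras
for c in("scene","side"):
    camera(c)
    for n in("marker","air_knob","polish"): print(c,n,spot_in(c,n)[:3])
E
```

```text
shift [-467.7    2.3 -372.5] turn [   0.  -109.2   -0. ]
scene marker [{'location': [270.1, 225.7], 'conf': 0.42}, {'location': [274.0, 189.3], 'conf': 0.36}]
scene air_knob [{'location': [102.7, 190.4], 'conf': 0.65}, {'location': [262.9, 227.8], 'conf': 0.57}, {'location': [170.9, 240.4], 'conf': 0.17}]
scene polish [{'location': [272.5, 188.2], 'conf': 0.82}, {'location': [214.1, 227.2], 'conf': 0.65}]
side marker [{'location': [288.5, 219.8], 'conf': 0.49}, {'location': [357.0, 237.7], 'conf': 0.31}, {'location': [329.4, 277.3], 'conf': 0.28}]
side air_knob [{'location': [303.3, 314.5], 'conf': 0.8}, {'location': [366.3, 301.5], 'conf': 0.58}]
side polish [{'location': [225.7, 229.2], 'conf': 0.82}]
```

Emit:
{"api": "drive_tool", "payload": {"plan": [[-468,0,-372,0,-109,0,0],[-468,0,-372,0,-109,0,0],[-468,0,-372,0,-109,0,0],[-468,0,-372,0,-109,0,0],[-468,0,-372,0,-109,0,0],[-468,0,-372,0,-109,0,0],[-468,0,-372,0,-109,0,0],[-468,0,-372,0,-109,0,0],[-468,0,-372,0,-109,0,0],[-468,0,-372,0,-109,0,0]]}}

```text
time: 3.55
position: [0.4898, -0.1106, 0.1927]
tool_rot: [-0.586, 0.395, -0.395, 0.586]
ft_force: [0.9, -0.6, -1.0]
grip_width: 0.0152
```

```bash
python3 - <<'E'
from h import *
to(.531,-.024,.19,45); print(get_obs()["q"])
E
```

```text
shift [-64.8   2.7  70.8] turn [ -0.  -22.9   0. ]
[-4.45049168e-01  3.62115078e-01  1.73604514e+00 -5.69690272e-06
  1.04249275e+00 -8.30082306e-01]
```

Emit:
{"api": "drive_tool", "payload": {"plan": [[-65,2,71,0,-23,0,0],[-65,2,71,0,-23,0,0],[-65,2,71,0,-23,0,0],[-65,2,71,0,-23,0,0]]}}

```text
time: 3.95
position: [0.5312, -0.0242, 0.1903]
tool_rot: [0.653, -0.271, 0.271, -0.653]
ft_force: [-0.3, 0.6, -0.0]
grip_width: 0.0005
```

```bash
python3 - <<'E'
from h import *
to(.531,-.024,.085,45); print(get_obs()["position"])
cv2.imwrite("pics/w1.png",camera("wrist"))
for n,z in(("air_knob",.093),("dial",0),("marker",0),("mount_mid",.014)):print(n,[(r["conf"],r["location"],at("wrist",r["location"],z)[:2]) for r in mark_of("wrist",n)[:3]])
E
```

```text
shift [ -0.3 105.3   0. ] turn [ 0.  -0.1  0. ]
[ 0.53122308 -0.02422801  0.19032851]
air_knob [(0.82, [279.9, 244.3], array([ 0.56170399, -0.06455435]))]
dial [(0.8, [337.9, 220.1], array([ 0.61920732, -0.01426158]))]
marker []
mount_mid [(0.71, [233.3, 113.6], array([ 0.42894923, -0.00984563]))]
```

View pics/w1.png

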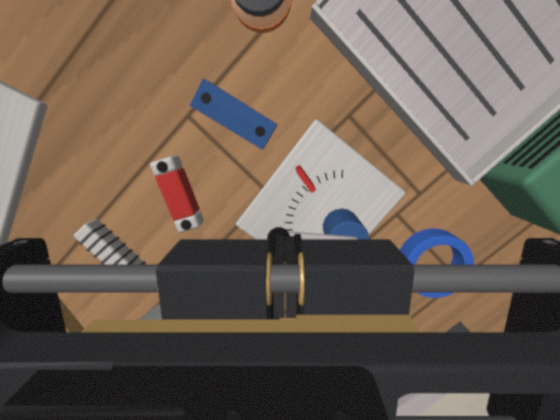

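```bash
python3 - <<'E'
from h import *
def seg(n,a,b,z):
    p,q=at("wrist",a,z),at("wrist",b,z); d=q-p; print(n,p.round(3)[:2],q.round(3)[:2],"len",np.linalg.norm(d).round(3),"ang",np.degrees(np.arctan2(d[1],d[0])).round(1),"mid",((p+q)/2).round(3)[:2])
seg("marker",(297,168),(314,190),.05)
seg("mount ends",(198,94),(269,135),.028)
seg("riser ends",(164,160),(191,229),.028)
seg("tray near edge",(313,12),(472,183),.035)
seg("dial edge",(238,224),(317,122),.012)
seg("dial edge2",(317,122),(404,191),.012)
E
```

```text
marker [0.523 0.   ] [ 0.555 -0.004] len 0.032 ang -7.5 mid [ 0.539 -0.002]
mount ends [ 0.389 -0.021] [0.476 0.003] len 0.09 ang 14.9 mid [ 0.432 -0.009]
riser ends [ 0.408 -0.105] [ 0.486 -0.149] len 0.09 ang -29.6 mid [ 0.447 -0.127]
tray near edge [0.424 0.124] [0.686 0.132] len 0.262 ang 1.8 mid [0.555 0.128]
dial edge [ 0.525 -0.109] [0.506 0.053] len 0.163 ang 96.7 mid [ 0.516 -0.028]
dial edge2 [0.506 0.053] [0.646 0.072] len 0.141 ang 7.7 mid [0.576 0.062]
```

Emit:
{"api": "drive_tool", "payload": {"plan": [[0,50,0,0,0,0,0],[0,100,0,0,0,0,0],[0,106,0,0,0,0,0],[0,106,0,0,0,0,0]]}}

```text
time: 4.6
position: [0.5298, -0.0263, 0.0835]
tool_rot: [0.653, -0.274, 0.272, -0.652]
ft_force: [0.3, -0.4, 0.6]
grip_width: 0.0005
```

```bash
python3 - <<'E'
from h import *
to(.538,-.040,.085,45)
to(.553,-.065,.085,45)
to(.562,-.077,.085,45)
E
```

```text
shift [15.5 -1.5 -3.8] turn [ 0.1 -0.4 -0.2]
shift [ 43.8  -1.6 -10.7] turn [ 0.1 -0.4 -0.2]
shift [ 58.7  -1.6 -12.7] turn [ 0.1 -0.4 -0.2]
```

Emit:
{"api": "drive_tool", "payload": {"plan": [[10,0,-3,0,0,0,0],[20,0,-5,0,0,0,0],[30,0,-8,0,0,0,0],[38,0,-10,0,0,0,0],[46,0,-11,0,0,0,0],[50,0,-12,0,0,0,0],[54,0,-12,0,0,0,0]]}}

```text
time: 5.3
position: [0.5604, -0.0729, 0.0843]
tool_rot: [-0.653, 0.272, -0.272, 0.653]
ft_force: [0.2, -0.0, -0.7]
grip_width: 0.0004
```

```bash
python3 - <<'E'
from h import *
o=get_obs();print(o["ft_force"],o["position"])
cv2.imwrite("pics/w2.png",camera("wrist"))
for c in("wrist","scene","side"):
    if c!="wrist": camera(c)
    for n,z in(("air_knob",.093),("dial",0)):print(c,n,[(r["conf"],r["location"],at(c,r["location"],z)[:2]) for r in mark_of(c,n)[:3]])
E
```

```text
[ 0.17280197 -0.02590392 -0.73827189] [ 0.5603808  -0.07293261  0.08433559]
wrist air_knob [(0.95, [299.2, 229.0], array([ 0.56296035, -0.06179404]))]
wrist dial [(0.79, [377.2, 204.6], array([ 0.62544688, -0.01219513]))]
scene air_knob [(0.87, [96.5, 188.1], array([ 0.1678213 , -0.36856117])), (0.57, [286.7, 142.8], array([0.23393742, 0.24920598])), (0.55, [257.9, 220.9], array([ 0.55794988, -0.05467231]))]
scene dial [(0.89, [279.8, 256.7], array([ 0.61818446, -0.02617905])), (0.79, [302.5, 164.1], array([0.25154377, 0.30569228])), (0.59, [144.0, 216.1], array([ 0.24494813, -0.27091275]))]
side air_knob [(0.62, [309.7, 319.1], array([ 0.22648928, -0.3677382 ])), (0.6, [303.9, 209.6], array([ 0.54503329, -0.06748875])), (0.55, [373.3, 303.5], array([ 0.3735618 , -0.44736287]))]
side dial [(0.89, [287.0, 325.2], array([ 0.23444497, -0.28787008])), (0.83, [309.4, 215.2], array([ 0.63001913, -0.02073601])), (0.69, [150.6, 223.7], array([0.23567595, 0.32098456]))]
```

View pics/w2.png

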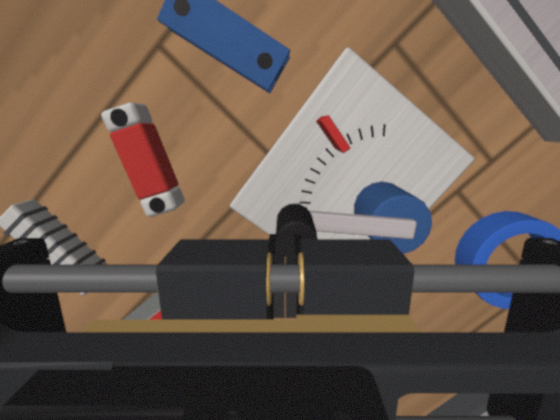

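```bash
python3 - <<'E'
from h import *
o=get_obs();print(proj("wrist",o["position"]))
for p in((.56,-.06),(.579,-.084),(.547,-.055),(.62,-.015)):print(p,proj("wrist",(*p,.114)),proj("wrist",(*p,.072)))
for uv in((296,222),(415,228)):print([at("wrist",uv,z).round(3) for z in(.075,.085,.114)])
E
```

```text
[284.75988826 233.29973791]
(0.56, -0.06) [299.58591679 237.42049384] [296.74219514 215.73457707]
(0.579, -0.084) [293.36978556 284.24320191] [291.76444399 254.80062946]
(0.547, -0.055) [289.82772377 216.56142605] [288.81671665 198.5425601 ]
(0.62, -0.015) [425.32560741 253.59882999] [398.99764358 229.16085396]
[array([ 0.562, -0.063,  0.075]), array([ 0.56 , -0.061,  0.085]), array([ 0.552, -0.055,  0.114])]
[array([ 0.626, -0.006,  0.075]), array([ 0.62 , -0.007,  0.085]), array([ 0.603, -0.009,  0.114])]
```

```bash
python3 - <<'E'
from h import *
a=camera("scene");b=camera("side")
c=lambda i,x,y,w,h:cv2.resize(i[y:y+h,x:x+w],(400,400),interpolation=cv2.INTER_CUBIC)
cv2.imwrite("pics/crop2.png",np.hstack([c(a,230,190,80,80),c(b,265,170,80,80)]))
E
```

```text
(no output)
```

View pics/crop2.png

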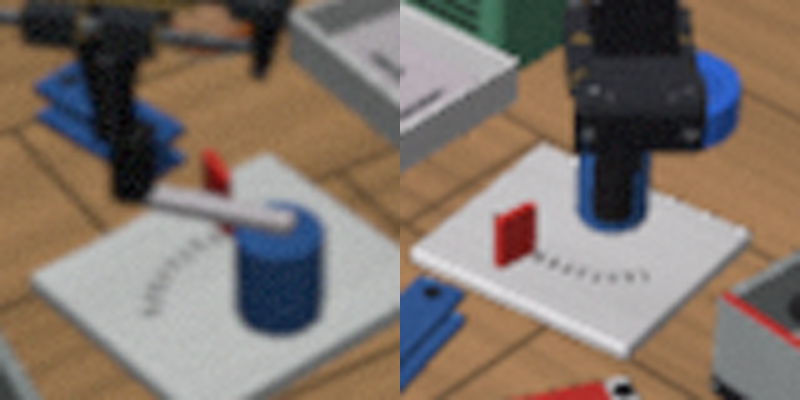

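```bash
python3 - <<'E'
from h import *
o=get_obs();print(proj("scene",o["position"]),proj("side",o["position"]))
def tri(*cu):
    A=np.zeros((3,3));b=np.zeros(3)
    for c,u in cu:
        p,d=ray(c,u);d/=np.linalg.norm(d);P=np.eye(3)-np.outer(d,d);A+=P;b+=P@p
    return np.linalg.solve(A,b)
print(tri(("scene",(256.5,222)),("side",(307.5,208))))
print(tri(("scene",(256.5,222)),("side",(307.5,208)),("wrist",(296,224))))
# silver lever hub end: scene crop2 (290,215)
print("pivot",tri(("scene",(230+280/5,190+220/5)),("side",(308,207-14))))
for p in((.555,-.06),(.579,-.084),(.54,-.03)):print(p,proj("scene",(*p,.093)),proj("side",(*p,.093)))
E
```

```text
[252.55224989 226.26074896] [308.22678473 210.40126294]
[ 0.56197737 -0.06408395  0.09209666]
[ 0.56071808 -0.06264228  0.09084151]
pivot [ 0.63027904 -0.0126952   0.08308205]
(0.555, -0.06) [255.5554875  221.00078093] [304.2219723  207.20862559]
(0.579, -0.084) [252.11937002 228.985265  ] [315.19103669 207.10150297]
(0.54, -0.03) [262.50520141 214.34790725] [293.77961712 205.28170928]
```

Emit:
{"api": "drive_tool", "payload": {"plan": [[0,-50,0,0,0,0,0],[0,-100,0,0,0,0,0],[-40,-130,0,0,0,0,0],[-80,-150,0,0,0,0,0],[-100,-150,0,0,0,0,0],[-100,-150,0,0,0,0,0]]}}

```text
time: 6.45
position: [0.4876, 0.0004, 0.2352]
tool_rot: [-0.653, 0.272, -0.271, 0.653]
ft_force: [-0.1, -0.3, 0.5]
grip_width: 0.0005
```

```bash
python3 - <<'E'
from h import *
im=camera("wrist");cv2.imwrite("pics/w3.png",im[:,:])
for n,z in(("air_knob",.093),("dial",0),("tray",0),("mount_mid",.014),("riser_mid",.014),("footpeg_mid",.013)):print(n,[(r["conf"],r["location"],at("wrist",r["location"],z)[:2]) for r in mark_of("wrist",n)[:3]])
print(get_obs()["position"])
E
```

```text
air_knob []
dial [(0.72, [342.0, 243.3], array([ 0.62790975, -0.01535869])), (0.56, [31.8, 193.1], array([ 0.24633479, -0.28129402]))]
tray [(0.95, [463.5, 62.9], array([0.55321678, 0.26759663])), (0.7, [146.9, 267.2], array([ 0.43951098, -0.25811031]))]
mount_mid [(0.62, [250.0, 152.3], array([ 0.4332683 , -0.01138742]))]
riser_mid [(0.55, [199.5, 221.1], array([ 0.44812064, -0.13530391]))]
footpeg_mid [(0.71, [141.3, 269.1], array([ 0.43472805, -0.25686477]))]
[ 0.49063416 -0.0023191   0.23373914]
```

View pics/w3.png

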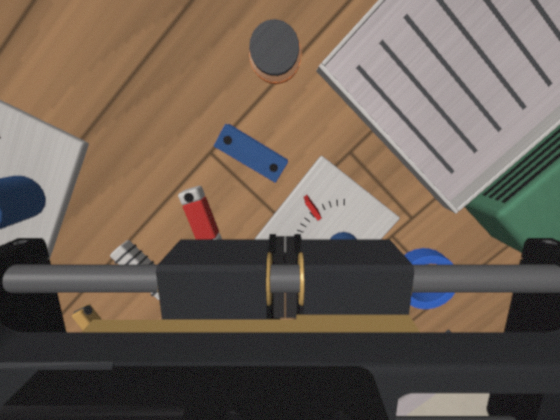

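Emit:
{"api": "drive_tool", "payload": {"plan": [[50,0,0,0,0,0,0],[100,0,0,0,0,0,0],[150,0,0,0,0,0,0],[190,0,0,0,0,0,0],[190,0,0,0,0,0,0],[190,0,0,0,0,0,0]]}}

```text
time: 7.4
position: [0.6236, -0.1377, 0.2328]
tool_rot: [-0.652, 0.274, -0.272, 0.652]
ft_force: [-0.0, -0.1, 0.2]
grip_width: 0.0003
```

```bash
python3 - <<'E'
from h import *
print(get_obs()["position"])
im=camera("wrist");a=camera("scene")
cv2.imwrite("pics/w4.png",np.hstack([im[60:260,180:460],cv2.resize(a[190:270,230:310],(200,200),interpolation=cv2.INTER_CUBIC)]))
for n,z in(("air_knob",.093),("dial",0)):print(n,[(r["conf"],r["location"],at("wrist",r["location"],z)[:2]) for r in mark_of("wrist",n)[:3]])
E
```

```text
[ 0.6235722  -0.13765069  0.2328202 ]
air_knob [(0.8, [293.0, 103.0], array([ 0.56316828, -0.06310632])), (0.47, [218.1, 229.2], array([ 0.60047741, -0.22524933]))]
dial [(0.75, [347.9, 111.1], array([ 0.62164948, -0.01193438])), (0.53, [241.0, 203.6], array([ 0.60641518, -0.21078737])), (0.41, [131.6, 139.3], array([ 0.43503072, -0.24968027]))]
```

View pics/w4.png

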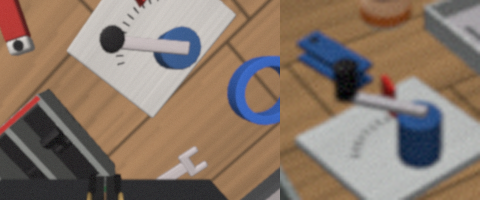

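```bash
python3 - <<'E'
from h import *
to(.563,-.063,.18,-49)
E
```

```text
shift [-93.5  54.4   8.6] turn [ 0.1 93.8 -0. ]
```

Emit:
{"api": "drive_tool", "payload": {"plan": [[-30,0,3,0,9,0,87],[-60,0,6,0,18,0,87],[-94,10,9,0,94,0,87],[-94,10,9,0,94,0,87],[-94,10,9,0,94,0,87],[-94,10,9,0,94,0,87],[-94,10,9,0,94,0,87],[-94,10,9,0,94,0,87],[-94,54,9,0,94,0,87],[-94,54,9,0,94,0,87]]}}

```text
time: 8.6
position: [0.5596, -0.0614, 0.1766]
tool_rot: [-0.293, 0.647, -0.643, 0.288]
ft_force: [-1.2, 0.4, -0.1]
grip_width: 0.0727
```

```bash
python3 - <<'E'
from h import *
to(.563,-.063,.08,-49);print(get_obs()["grip_width"])
camera("wrist")
for n,z in(("air_knob",.093),("dial",0)):print(n,[(r["conf"],r["location"],at("wrist",r["location"],z)[:2]) for r in mark_of("wrist",n)[:3]])
E
```

```text
shift [-1.4 96.6  4.4] turn [0.5 7.5 0.3]
0.07271512082832318
air_knob [(0.61, [289.8, 200.7], array([ 0.56627136, -0.06507692]))]
dial [(0.79, [295.8, 120.0], array([ 0.62353003, -0.01394812]))]
```

Emit:
{"api": "drive_tool", "payload": {"plan": [[-1,0,4,0,7.5,0,87],[-1,40,4,0,7.5,0,87],[-1,80,4,0,7.5,0,87],[-1,96,4,0,7.5,0,87],[-1,96,4,0,7.5,0,87],[-1,96,4,0,7.5,0,0],[-1,96,4,0,7.5,0,0],[-1,96,4,0,7.5,0,0],[-1,96,4,0,7.5,0,0],[-1,96,4,0,7.5,0,0]], "newtons": 5}}

```text
time: 9.75
position: [0.568, -0.0654, 0.0851]
tool_rot: [0.249, -0.661, 0.662, -0.25]
ft_force: [-0.1, 0.3, -0.1]
grip_width: 0.0551
```

Emit:
{"api": "drive_tool", "payload": {"plan": [[0,0,0,0,0,0,0],[0,0,0,0,0,0,0],[0,0,0,0,0,0,0],[0,0,0,0,0,0,0],[0,0,0,0,0,0,0],[0,0,0,0,0,0,0]]}}

```text
time: 10.35
position: [0.5676, -0.0653, 0.0843]
tool_rot: [-0.249, 0.662, -0.662, 0.249]
ft_force: [-0.1, 0.1, 0.0]
grip_width: 0.0067
```

```bash
python3 - <<'E'
from h import *
o=get_obs();print(o["position"],o["ft_force"],o["grip_width"])
to(.579,-.082,.085,-31)
E
```

```text
[ 0.56757178 -0.06530503  0.08429531] [-0.06073859  0.0938855   0.01644102] 0.006690344075886273
shift [ 2.4 -0.7 20.1] turn [  0.  -17.7   0. ]
```

```bash
python3 - <<'E'
from h import *
print(get_obs()["grip_width"])
im=camera("wrist");a=camera("scene");b=camera("side")
c=lambda i,x,y,w,h,W,H:cv2.resize(i[y:y+h,x:x+w],(W,H),interpolation=cv2.INTER_CUBIC)
cv2.imwrite("pics/w5.png",np.hstack([c(im,180,60,200,200,300,300),c(a,230,180,75,75,250,300),c(b,265,170,75,75,250,300)]))
for k in("scene","side"):
  for n,z in(("air_knob",.093),("dial",0)):print(n,[(r["conf"],r["location"],at(k,r["location"],z)[:2]) for r in mark_of(k,n)[:3]])
  print(proj(k,get_obs()["position"]))
E
```

```text
0.006690344075886273
air_knob [(0.9, [96.7, 185.4], array([ 0.15330311, -0.36442988])), (0.75, [258.3, 222.2], array([ 0.56328006, -0.05659785])), (0.58, [286.5, 147.3], array([0.26070782, 0.23070647]))]
dial [(0.97, [142.4, 213.6], array([ 0.2299612 , -0.27086521])), (0.75, [285.8, 256.7], array([ 0.62685159, -0.01280402])), (0.65, [299.5, 164.3], array([0.24685449, 0.29593123]))]
[256.34774561 226.83704237]
air_knob [(0.79, [309.6, 319.8], array([ 0.22468023, -0.36899406])), (0.64, [305.3, 206.6], array([ 0.55970109, -0.06029518]))]
dial [(0.91, [286.4, 322.6], array([ 0.2397222 , -0.28081147])), (0.67, [306.5, 214.0], array([ 0.62828187, -0.00945443])), (0.59, [151.4, 224.5], array([0.23504052, 0.31560541]))]
[308.09691157 208.42872963]
```

View pics/w5.png

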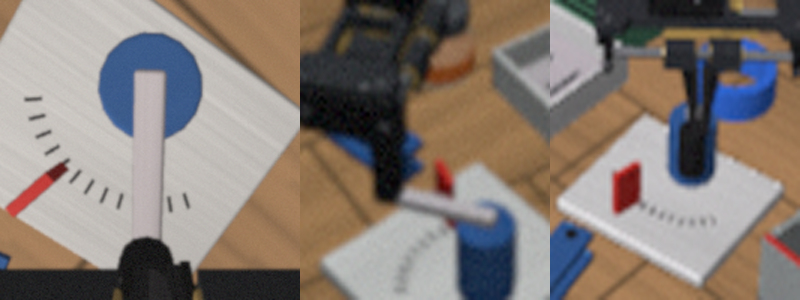

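```bash
python3 - <<'E'
from h import *
T=np.array(get_calibration("wrist")["tool_from_camera"]);c=get_calibration("wrist")
def wray(pos,q,uv):
    M=R.from_quat(q).as_matrix();d=np.array([(uv[0]-c["cx"])/c["fx"],(uv[1]-c["cy"])/c["fy"],1.])
    d=M@T[:3,:3]@d;return np.array(pos)+M@T[:3,3],d/np.linalg.norm(d)
def tri(rs):
    A=np.zeros((3,3));b=np.zeros(3)
    for p,d in rs: P=np.eye(3)-np.outer(d,d);A+=P;b+=P@p
    x=np.linalg.solve(A,b);return x.round(4),[np.linalg.norm((np.eye(3)-np.outer(d,d))@(x-p)).round(4) for p,d in rs]
P1=([.5312,-.0242,.1903],[0.653,-0.271,0.271,-0.653]);P2=([.5604,-.0729,.0843],[-.653,.272,-.272,.653]);P4=([.6236,-.1377,.2328],[-.652,.274,-.272,.652]);P5=([.5676,-.0653,.0843],[-.249,.662,-.662,.249])
print("tail",tri([wray(*P2,(414,228)),wray(*P4,(368,107)),wray(*P5,(279,107))]))
print("hubtop",tri([wray(*P4,(360,105)),wray(*P5,(280,117))]))
print("knobtop",tri([wray(*P2,(296,222)),wray(*P4,(293,98))]))
print("marker top (w1,w5)",tri([wray(*P1,(297,168)),wray(*P5,(180+10/1.5,60+212/1.5))]))
print(get_obs()["grip_width"])
E
```

```text
tail (array([ 0.627 , -0.0078,  0.0723]), [np.float64(0.0002), np.float64(0.0003), np.float64(0.0003)])
hubtop (array([ 0.6216, -0.0113,  0.0607]), [np.float64(0.0017), np.float64(0.0017)])
knobtop (array([ 0.5601, -0.0614,  0.0852]), [np.float64(0.0004), np.float64(0.0004)])
marker top (w1,w5) (array([0.5245, 0.002 , 0.0439]), [np.float64(0.0001), np.float64(0.0001)])
0.0005179420869923133
```

Emit:
{"api": "drive_tool", "payload": {"plan": [[0,2,0,0,0,0,0],[0,4,0,0,0,0,0],[0,6,0,0,0,0,0],[0,8,0,0,0,0,0],[0,8,0,0,0,0,0]]}}

```text
time: 11.2
position: [0.5712, -0.0684, 0.0837]
tool_rot: [0.248, -0.658, 0.665, -0.252]
ft_force: [-6.6, -3.7, 38.7]
grip_width: 0.0004
```

```bash
python3 - <<'E'
from h import *
o=get_obs();print(o["position"],o["ft_force"],o["grip_width"]); M=R.from_quat(o["tool_rot"]).as_matrix();print(M.round(3))
im=camera("wrist");a=camera("scene");b=camera("side")
c=lambda i,x,y,w,h,W,H:cv2.resize(i[y:y+h,x:x+w],(W,H),interpolation=cv2.INTER_CUBIC)
cv2.imwrite("pics/w6.png",np.hstack([c(im,180,60,200,200,400,400),c(a,240,200,50,50,400,400)]))
E
```

```text
[ 0.57115665 -0.06842956  0.08369248] [-6.5506552  -3.65070387 38.69686869] 0.0004184707861691606
[[-0.75   0.009  0.662]
 [-0.662 -0.007 -0.75 ]
 [-0.002 -1.     0.011]]
```

View pics/w6.png

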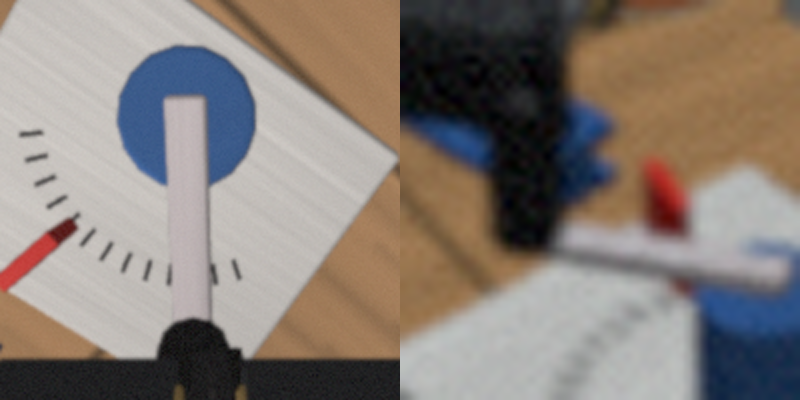

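Emit:
{"api": "drive_tool", "payload": {"plan": [[0,-20,0,0,0,0,0],[0,-60,0,0,0,0,0],[0,-100,0,0,0,0,0],[0,-100,0,0,0,0,0]]}}

```text
time: 11.75
position: [0.5719, -0.0665, 0.1822]
tool_rot: [0.246, -0.659, 0.664, -0.253]
ft_force: [0.5, -0.3, 0.3]
grip_width: 0.0004
```

```bash
python3 - <<'E'
from h import *
print(get_obs()["position"],get_obs()["ft_force"])
def tri(*cu):
    A=np.zeros((3,3));b=np.zeros(3);L=[]
    for c,u in cu:
        p,d=ray(c,u);d/=np.linalg.norm(d);P=np.eye(3)-np.outer(d,d);A+=P;b+=P@p;L.append((p,P))
    x=np.linalg.solve(A,b);return x.round(3),[np.linalg.norm(P@(x-p)).round(4) for p,P in L]
print("top",tri(("scene",(256,217)),("side",(308,201))))
print("bot",tri(("scene",(256.5,228)),("side",(308,213))))
for p in [(.563,-.063),(.560,-.060)]:
  for z in(.072,.114,.084):print(p,z,proj("scene",(*p,z)),proj("side",(*p,z)))
for n,z in(("air_knob",.093),("dial",0)):
  camera("wrist");print(n,[(r["conf"],r["location"],at("wrist",r["location"],z)[:2]) for r in mark_of("wrist",n)[:3]])
cv2.imwrite("pics/w7.png",camera("wrist"))
E
```

```text
[ 0.57188828 -0.06654397  0.18218911] [ 0.48775343 -0.33685876  0.26587284]
top (array([ 0.566, -0.065,  0.114]), [np.float64(0.0007), np.float64(0.0007)])
bot (array([ 0.563, -0.066,  0.073]), [np.float64(0.0043), np.float64(0.0043)])
(0.563, -0.063) 0.072 [256.39424885 229.33037927] [306.42057697 211.92317953]
(0.563, -0.063) 0.114 [255.81196236 216.4718659 ] [306.90532677 201.00500675]
(0.563, -0.063) 0.084 [256.23045922 225.71344641] [306.55755524 208.83797472]
(0.56, -0.06) 0.072 [256.80781787 228.33901616] [305.06222416 211.93653416]
(0.56, -0.06) 0.114 [256.23637432 215.49753273] [305.52585716 201.01836045]
(0.56, -0.06) 0.084 [256.6470707  224.72670466] [305.19323531 208.85132974]
air_knob [(0.94, [278.4, 206.6], array([ 0.56055969, -0.06405107]))]
dial [(0.79, [281.0, 123.0], array([ 0.61764903, -0.0135631 ]))]
```

```bash
python3 - <<'E'
from h import *
o=get_obs()
print(.5*1); to(.535,-.033,.182,-49); to(.535,-.033,.063,-49); to(.579,-.084,.063,-49)
E
```

```text
0.5
shift [  2.5  -7.1 -44.6] turn [0.2 0.3 0.1]
shift [  2.3 111.9 -44.3] turn [0.2 0.3 0.1]
shift [  2.9 111.7  23.1] turn [0.2 0.3 0.1]
```

Emit:
{"api": "drive_tool", "payload": {"plan": [[2,0,-45,0,0,0,0],[2,40,-45,0,0,0,0],[2,80,-45,0,0,0,0],[2,112,-45,0,0,0,0],[2,112,-45,0,0,0,0],[2,112,-35,0,0,0,0],[2,112,-28,0,0,0,0],[2,112,-22,0,0,0,0]]}}

```text
time: 12.8
position: [0.5532, -0.051, 0.0659]
tool_rot: [0.248, -0.661, 0.662, -0.25]
ft_force: [-1.3, 2.1, 0.3]
grip_width: 0.0005
```

```bash
python3 - <<'E'
from h import *
print(get_obs()["position"],get_obs()["ft_force"])
for k in("scene","side","wrist"):
  camera(k);n="air_knob";print(k,[(r["conf"],r["location"],at(k,r["location"],.093)[:2]) for r in mark_of(k,n)[:3]])
E
```

```text
[ 0.55316579 -0.05097864  0.06585076] [-1.34435592  2.12249079  0.29309384]
scene [(0.88, [257.1, 219.6], array([ 0.55200791, -0.05360689])), (0.75, [94.6, 186.4], array([ 0.15546602, -0.37094713])), (0.65, [288.7, 146.3], array([0.25881747, 0.24082831]))]
side [(0.7, [307.6, 209.7], array([ 0.55254957, -0.0759944 ])), (0.56, [309.8, 318.7], array([ 0.22759671, -0.36709247]))]
wrist [(0.75, [324.6, 253.0], array([ 0.56586988, -0.06923215]))]
```

Emit:
{"api": "drive_tool", "payload": {"plan": [[0,0,6,0,0,0,0],[-1,0,11,0,0,0,0],[-1,0,15,0,0,0,0],[-2,0,18,0,0,0,0]]}}

```text
time: 13.5
position: [0.5648, -0.0626, 0.0642]
tool_rot: [-0.249, 0.662, -0.662, 0.249]
ft_force: [-1.4, -0.3, 0.9]
grip_width: 0.0007
```

```bash
python3 - <<'E'
from h import *
print(get_obs()["position"],get_obs()["ft_force"])
for k in("scene","side","wrist"):
  camera(k);n="air_knob";print(k,[(r["conf"],r["location"],at(k,r["location"],.093)[:2]) for r in mark_of(k,n)[:3]])
E
```

```text
[ 0.56481685 -0.06258928  0.06415047] [-1.35992757 -0.29195776  0.89051476]
scene [(0.62, [96.1, 186.6], array([ 0.1589707, -0.3675305])), (0.61, [254.9, 210.3], array([ 0.51322871, -0.03778886])), (0.59, [288.0, 146.5], array([0.25871755, 0.23806632]))]
side [(0.87, [309.1, 318.4], array([ 0.22713697, -0.3652774 ])), (0.46, [314.4, 205.9], array([ 0.58207717, -0.07815388])), (0.39, [309.0, 216.2], array([ 0.5307378 , -0.10067345]))]
wrist [(0.66, [322.5, 252.8], array([ 0.57906807, -0.08031956])), (0.41, [457.6, 303.0], array([ 0.60981531, -0.16704601]))]
```

Emit:
{"api": "drive_tool", "payload": {"plan": [[0,0,2,0,0,0,0],[0,0,4,0,0,0,0],[0,0,5,0,0,0,0],[0,0,5,0,0,0,0]]}}

```text
time: 14.2
position: [0.5671, -0.0642, 0.0644]
tool_rot: [-0.249, 0.663, -0.66, 0.249]
ft_force: [-2.2, 5.1, 3.1]
grip_width: 0.0006
```

Emit:
{"api": "drive_tool", "payload": {"plan": [[0,0,-12,0,0,0,0],[0,-50,-12,0,0,0,0],[0,-100,-12,0,0,0,0],[0,-120,-12,0,0,0,0],[0,-120,-12,0,0,0,0]]}}

```text
time: 14.7
position: [0.563, -0.0579, 0.1884]
tool_rot: [0.247, -0.659, 0.664, -0.252]
ft_force: [-0.4, -0.9, -0.6]
grip_width: 0.0004
```

```bash
python3 - <<'E'
from h import *
camera("wrist")
for n,z in(("air_knob",.093),("dial",0)):print(n,[(r["conf"],r["location"],at("wrist",r["location"],z)[:2]) for r in mark_of("wrist",n)[:3]])
to(.432,-.011,.12,-75)
E
```

```text
air_knob [(0.85, [314.1, 201.5], array([ 0.5776623 , -0.07968773])), (0.23, [439.8, 284.0], array([ 0.59911888, -0.24158618]))]
dial [(0.56, [288.5, 122.1], array([ 0.61717042, -0.01153427]))]
shift [  65.3   63.6 -118.2] turn [ 0.1 26.3  0.1]
```

Emit:
{"api": "drive_tool", "payload": {"plan": [[20,0,-36,0,8,0,87],[40,0,-72,0,16,0,87],[65,0,-118,0,26,0,87],[65,30,-118,0,26,0,87],[65,64,-118,0,26,0,87],[65,64,-118,0,26,0,87],[65,64,-118,0,26,0,87],[65,64,-118,0,26,0,87]]}}

```text
time: 15.65
position: [0.4345, -0.0115, 0.1208]
tool_rot: [0.094, -0.701, 0.701, -0.094]
ft_force: [0.5, 0.3, 0.4]
grip_width: 0.0568
```

```bash
python3 - <<'E'
from h import *
to(.432,-.010,.006,-75)
E
```

```text
shift [  2.1 114.8  -2.2] turn [-0.   0.3 -0. ]
```

Emit:
{"api": "drive_tool", "payload": {"plan": [[2,0,-2,0,0,0,87],[2,20,-2,0,0,0,87],[2,50,-2,0,0,0,87],[2,80,-2,0,0,0,87],[2,100,-2,0,0,0,87],[2,114,-2,0,0,0,87],[2,114,-2,0,0,0,87]], "newtons": 30}}

```text
time: 16.35
position: [0.4309, -0.0098, 0.0056]
tool_rot: [-0.094, 0.701, -0.701, 0.093]
ft_force: [-0.3, -0.8, 0.2]
grip_width: 0.0869
```

Emit:
{"api": "drive_tool", "payload": {"plan": [[0,0,0,0,0,0,0],[0,0,0,0,0,0,0],[0,0,0,0,0,0,0],[0,0,0,0,0,0,0],[0,0,0,0,0,0,0],[0,0,0,0,0,0,0],[0,0,0,0,0,0,0],[0,0,0,0,0,0,0]], "newtons": 30}}

```text
time: 17.15
position: [0.4312, -0.0098, 0.0063]
tool_rot: [-0.094, 0.701, -0.701, 0.094]
ft_force: [-0.2, 0.8, 0.1]
grip_width: 0.0309
```

Emit:
{"api": "drive_tool", "payload": {"plan": [[0,-30,0,0,0,0,0],[0,-70,0,0,0,0,0],[0,-110,0,0,0,0,0],[0,-110,0,0,0,0,0]]}}

```text
time: 17.55
position: [0.4346, -0.0106, 0.1203]
tool_rot: [0.091, -0.699, 0.702, -0.097]
ft_force: [0.9, -0.7, -0.7]
grip_width: 0.0027
```

```bash
python3 - <<'E'
from h import *
print(get_obs()["grip_width"],get_obs()["ft_force"]);to(.488,.326,.117,-88)
E
```

```text
0.002699439426129789 [ 0.91456907 -0.69278118 -0.69821899]
shift [-140.2    2.9 -310.7] turn [-0.2 13.3 -0.5]
```

```bash
python3 - <<'E'
from h import *
o=get_obs();print(o["grip_width"])
a=camera("scene");b=camera("side");w=camera("wrist")
for k,i in(("scene",a),("side",b)):
  u=proj(k,o["position"]).round().astype(int);print(k,u);cv2.circle(i,tuple(map(int,u)),1,(0,255,0),-1)
  u2=proj(k,np.array(o["position"])+[0,0,.03]).round().astype(int);cv2.circle(i,tuple(map(int,u2)),1,(0,0,255),-1)
  if k=="scene":ua=u
  else: ub=u
for k in("scene","side"):print([(r["conf"],r["location"],at(k,r["location"],.014)[:2]) for r in mark_of(k,"mount_mid")[:2]])
c=lambda i,u:cv2.resize(i[u[1]-40:u[1]+40,u[0]-40:u[0]+40],(400,400),interpolation=cv2.INTER_CUBIC)
cv2.imwrite("pics/t1.png",np.hstack([c(a,ua),c(b,ub)]))
E
```

```text
0.002699439426129789
scene [249 185]
side [265 210]
[(0.65, [251.1, 211.3], array([0.41609545, 0.00192244])), (0.63, [255.8, 227.4], array([ 0.49064602, -0.02517915]))]
[(0.7, [264.3, 238.0], array([ 0.43051603, -0.00856225]))]
```

View pics/t1.png

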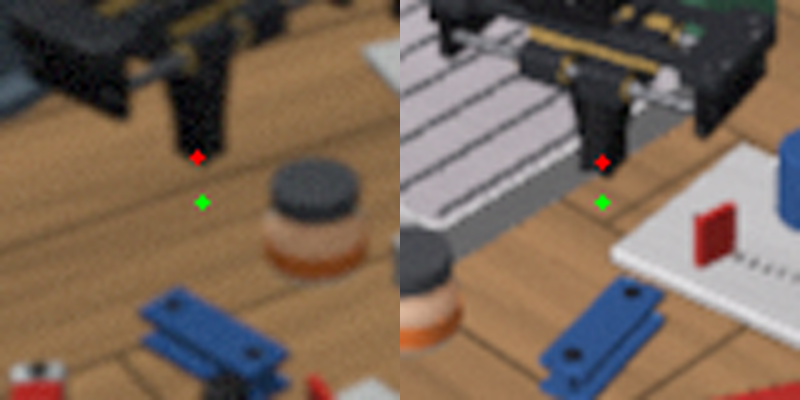

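The green dot is the reported TCP and the red dot is 30 mm above it. The red one sits on the real fingertips in both views (scene crop 197,157; side crop 602,162), so reported z reads about 29 mm low. The knob contact agrees: the knob top at 114 mm was felt at a reported 84 mm. I'll correct for this everywhere.

```bash
python3 - <<'E'
s=open('h.py').read()
s=s.replace("from scipy","OFF=np.array([0,0,.029])\nfrom scipy",1)
s=s.replace('np.array(o["position"])+Rt','np.array(o["position"])+OFF+Rt').replace('np.array([x,y,z])-o["position"]','np.array([x,y,z])-OFF-o["position"]')
s+='''
def wat(pos,q,uv,z):
    c=get_calibration("wrist");T=np.array(c["tool_from_camera"]);M=R.from_quat(q).as_matrix()
    d=M@T[:3,:3]@np.array([(uv[0]-c["cx"])/c["fx"],(uv[1]-c["cy"])/c["fy"],1.]);o=np.array(pos)+OFF+M@T[:3,3]
    return o+d*(z-o[2])/d[2]
'''
open('h.py','w').write(s)
E
python3 - <<'E'
from h import *
P1=([.5312,-.0242,.1903],[0.653,-0.271,0.271,-0.653]);P3=([.4896,-.0015,.2345],[-.653,.272,-.271,.653])
def seg(n,P,a,b,z):
    p,q=wat(*P,a,z),wat(*P,b,z);d=q-p;print(n,((p+q)/2)[:2].round(3),np.linalg.norm(d).round(3),np.degrees(np.arctan2(d[1],d[0])).round(1))
for P,L in((P1,[("mount",(198,94),(269,135),.028),("riser",(164,160),(191,229),.028),("tray",(313,12),(472,183),.035),("dial",(238,224),(317,122),.012),("dial2",(317,122),(404,191),.012),("marker",(297,168),(314,190),.05)]),(P3,[("mount",(222,132),(282,172),.028),("tray",(321,68),(456,211),.035),("marker",(306,197),(319,217),.05)])):
    for l in L:seg(l[0],P,*l[1:])
to(.43,-.009,.1,-75)
E
```

```text
mount [ 0.429 -0.01 ] 0.098 15.3
riser [ 0.445 -0.138] 0.097 -29.2
tray [0.56  0.139] 0.284 2.1
dial [ 0.519 -0.03 ] 0.176 97.1
dial2 [0.584 0.068] 0.152 8.1
marker [ 0.545 -0.002] 0.035 -7.1
mount [ 0.434 -0.011] 0.1 10.9
tray [0.564 0.135] 0.281 1.4
marker [ 0.547 -0.003] 0.035 -12.1
shift [-0.3 44.2 -0.4] turn [0.1 0.3 0.2]
```

Emit:
{"api": "drive_tool", "payload": {"plan": [[0,0,0,0,0,0,87],[0,0,0,0,0,0,87],[0,0,0,0,0,0,87],[0,40,0,0,0,0,87],[0,60,0,0,0,0,87],[0,80,0,0,0,0,87],[0,95,0,0,0,0,87],[0,110,0,0,0,0,87],[0,125,0,0,0,0,87],[0,132,0,0,0,0,87]], "newtons": 30}}

```text
time: 18.8
position: [0.4307, -0.0098, -0.0169]
tool_rot: [-0.095, 0.701, -0.701, 0.093]
ft_force: [0.1, -0.1, 0.5]
grip_width: 0.0725
```

Emit:
{"api": "drive_tool", "payload": {"plan": [[0,0,0,0,0,0,87],[0,3,0,0,0,0,87],[0,3,0,0,0,0,0],[0,3,0,0,0,0,0],[0,3,0,0,0,0,0],[0,3,0,0,0,0,0],[0,3,0,0,0,0,0],[0,3,0,0,0,0,0],[0,3,0,0,0,0,0],[0,3,0,0,0,0,0]], "newtons": 30}}

```text
time: 19.8
position: [0.4308, -0.0096, -0.0186]
tool_rot: [-0.094, 0.701, -0.701, 0.094]
ft_force: [0.2, 1.6, 0.3]
grip_width: 0.033
```

Emit:
{"api": "drive_tool", "payload": {"plan": [[0,0,0,0,0,0,0],[0,0,0,0,0,0,0],[0,0,0,0,0,0,0],[0,-20,0,0,0,0,0],[0,-60,0,0,0,0,0],[0,-100,0,0,0,0,0],[0,-100,0,0,0,0,0]]}}

```text
time: 20.5
position: [0.4346, -0.0108, 0.0849]
tool_rot: [0.091, -0.699, 0.702, -0.097]
ft_force: [0.8, -0.9, -3.4]
grip_width: 0.0334
```

```bash
python3 - <<'E'
from h import *
print(get_obs()["grip_width"],get_obs()["ft_force"]);to(.489,.330,.11,-88)
E
```

```text
0.033400271976476645 [ 0.7628537  -0.93321869 -3.38069671]
shift [-142.3    3.4 -314.4] turn [-0.3 13.3 -0.5]
```

Emit:
{"api": "drive_tool", "payload": {"plan": [[-142,3,-314,0,13,0,0],[-142,3,-314,0,13,0,0],[-142,3,-314,0,13,0,0],[-142,3,-314,0,13,0,0],[-142,3,-314,0,13,0,0],[-142,3,-314,0,13,0,0],[-142,3,-314,0,13,0,0],[-142,3,-314,0,13,0,0],[-142,3,-314,0,13,0,0]]}}

```text
time: 21.4
position: [0.4843, 0.3313, 0.0764]
tool_rot: [0.016, -0.706, 0.707, -0.014]
ft_force: [0.4, -0.7, -3.1]
grip_width: 0.0333
```

```bash
python3 - <<'E'
from h import *
print(get_obs()["grip_width"],get_obs()["ft_force"]);to(.489,.330,.021,-88)
E
```

```text
0.03326202661009643 [ 0.39275753 -0.70542691 -3.0556133 ]
shift [-4.8 84.4  1.4] turn [-0.1  0.5  0.1]
```

Emit:
{"api": "drive_tool", "payload": {"plan": [[-5,40,1,0,0,0,0],[-5,70,1,0,0,0,0],[-5,80,1,0,0,0,0],[-5,85,1,0,0,0,0],[-5,85,1,0,0,0,0],[-5,85,1,0,0,0,60],[-5,85,1,0,0,0,60],[-5,85,1,0,0,0,60],[-5,85,1,0,0,0,60],[-5,85,1,0,0,0,60]]}}

```text
time: 22.4
position: [0.4908, 0.3299, -0.006]
tool_rot: [-0.014, 0.707, -0.707, 0.014]
ft_force: [0.1, -0.2, -0.5]
grip_width: 0.0585
```

Emit:
{"api": "drive_tool", "payload": {"plan": [[0,-40,0,0,0,0,87],[0,-80,0,0,0,0,87],[0,-110,0,0,0,0,87],[0,-110,0,0,0,0,87]]}}

```text
time: 22.8
position: [0.4939, 0.3313, 0.1081]
tool_rot: [-0.011, 0.708, -0.706, 0.018]
ft_force: [1.1, 0.3, -1.0]
grip_width: 0.0826
```

```bash
python3 - <<'E'
from h import *
print(get_obs()["grip_width"],get_obs()["ft_force"],get_obs()["position"])
for k in("scene","side","wrist"):
  camera(k)
  for n,z in(("mount_mid",.022),("riser_mid",.014),("footpeg_mid",.013)):print(k,n,[(r["conf"],r["location"],at(k,r["location"],z)[:2]) for r in mark_of(k,n)[:2]])
to(.446,-.134,.14,-119)
E
```

```text
0.08262595524597652 [ 1.13962634  0.28762597 -0.96174407] [0.49389661 0.33133799 0.10813471]
scene mount_mid [(0.52, [349.4, 207.3], array([0.56827171, 0.25291889])), (0.44, [172.6, 253.2], array([ 0.47490867, -0.2669876 ]))]
scene riser_mid [(0.74, [218.0, 233.0], array([ 0.45484779, -0.12652176])), (0.58, [122.2, 269.3], array([ 0.45401453, -0.39450739]))]
scene footpeg_mid [(0.75, [171.2, 245.8], array([ 0.43420765, -0.25643855])), (0.52, [173.0, 249.8], array([ 0.45231747, -0.25841733]))]
side mount_mid [(0.64, [208.3, 184.8], array([0.49305469, 0.33404296])), (0.41, [373.0, 256.8], array([ 0.58524135, -0.30567123]))]
side riser_mid [(0.92, [295.7, 254.9], array([ 0.44018613, -0.13112659]))]
side footpeg_mid [(0.83, [327.6, 276.2], array([ 0.43703668, -0.25614828]))]
wrist mount_mid [(0.83, [284.0, 201.9], array([0.48301425, 0.32995876]))]
wrist riser_mid []
wrist footpeg_mid []
shift [ 62.6  -8.  461.5] turn [-0.  31.3  0. ]
```

Emit:
{"api": "drive_tool", "payload": {"plan": [[63,-8,459,0,31,0,87],[63,-8,459,0,31,0,87],[63,-8,459,0,31,0,87],[63,-8,459,0,31,0,87],[63,-8,459,0,31,0,87],[63,-8,459,0,31,0,87],[63,-8,459,0,31,0,87],[63,-8,459,0,31,0,87],[63,-8,459,0,31,0,87],[63,-8,459,0,31,0,87]]}}

```text
time: 24.4
position: [0.4467, -0.1367, 0.1118]
tool_rot: [-0.178, -0.684, 0.685, 0.176]
ft_force: [0.0, -0.4, -0.4]
grip_width: 0.0871
```

```bash
python3 - <<'E'
from h import *
to(.446,-.131,.010,-119.5)
camera("wrist")
for n,z in(("riser_mid",.014),("footpeg_mid",.013)):print(n,[(r["conf"],r["location"],at("wrist",r["location"],z)[:2]) for r in mark_of("wrist",n)[:2]])
E
```

```text
shift [  3.9 130.7  -4.7] turn [-0.1  0.5 -0.2]
riser_mid [(0.69, [281.5, 204.9], array([ 0.43500802, -0.12334484]))]
footpeg_mid [(0.69, [399.0, 150.5], array([ 0.42614921, -0.25856508])), (0.15, [275.8, 204.1], array([ 0.43786123, -0.11598754]))]
```

Emit:
{"api": "drive_tool", "payload": {"plan": [[5,40,-4,0,0,0,87],[5,80,-4,0,0,0,87],[5,110,-4,0,0,0,87],[5,130,-4,0,0,0,87],[5,130,-4,0,0,0,0],[5,130,-4,0,0,0,0],[5,130,-4,0,0,0,0],[5,130,-4,0,0,0,0],[5,130,-4,0,0,0,0],[5,130,-4,0,0,0,0]], "newtons": 30}}

```text
time: 25.55
position: [0.4437, -0.1258, -0.0179]
tool_rot: [-0.176, -0.685, 0.685, 0.175]
ft_force: [0.1, -0.3, -1.3]
grip_width: 0.047
```

Emit:
{"api": "drive_tool", "payload": {"plan": [[0,0,0,0,0,0,0],[0,0,0,0,0,0,0],[0,0,0,0,0,0,0],[0,-20,0,0,0,0,0],[0,-60,0,0,0,0,0],[0,-100,0,0,0,0,0],[0,-100,0,0,0,0,0]]}}

```text
time: 26.25
position: [0.4461, -0.1269, 0.0849]
tool_rot: [-0.179, -0.684, 0.686, 0.172]
ft_force: [1.2, -1.5, -3.2]
grip_width: 0.0294
```

```bash
python3 - <<'E'
from h import *
print(get_obs()["grip_width"],get_obs()["ft_force"],get_obs()["position"]);to(.493,.210,.11,-88)
E
```

```text
0.029365246922839594 [ 1.22452222 -1.45677467 -3.16056344] [ 0.4461436  -0.12687719  0.0849139 ]
shift [ 120.9    2.9 -317.9] turn [ -0.1 -30.7  -0.5]
```

Emit:
{"api": "drive_tool", "payload": {"plan": [[121,0,-318,0,-31,0,0],[121,0,-318,0,-31,0,0],[121,0,-318,0,-31,0,0],[121,0,-318,0,-31,0,0],[121,0,-318,0,-31,0,0],[121,0,-318,0,-31,0,0],[121,0,-318,0,-31,0,0],[121,0,-318,0,-31,0,0],[121,0,-318,0,-31,0,0]]}}

```text
time: 27.15
position: [0.4884, 0.2121, 0.0797]
tool_rot: [0.016, -0.707, 0.707, -0.014]
ft_force: [-0.1, -0.2, -2.3]
grip_width: 0.0297
```

```bash
python3 - <<'E'
from h import *
print(get_obs()["grip_width"],get_obs()["ft_force"]);to(.493,.210,.021,-88)
E
```

```text
0.029745331353054814 [-0.07084178 -0.23405845 -2.25145421]
shift [-4.8 87.7  2.3] turn [-0.   0.4  0.2]
```

Emit:
{"api": "drive_tool", "payload": {"plan": [[-5,40,2,0,0,0,0],[-5,70,2,0,0,0,0],[-5,82,2,0,0,0,0],[-5,88,2,0,0,0,0],[-5,88,2,0,0,0,0],[-5,88,2,0,0,0,60],[-5,88,2,0,0,0,60],[-5,88,2,0,0,0,60],[-5,88,2,0,0,0,60],[-5,88,2,0,0,0,60]]}}

```text
time: 28.15
position: [0.4955, 0.2099, -0.0061]
tool_rot: [-0.014, 0.707, -0.707, 0.014]
ft_force: [0.2, -0.2, -0.5]
grip_width: 0.0578
```

Emit:
{"api": "drive_tool", "payload": {"plan": [[0,-40,0,0,0,0,87],[0,-80,0,0,0,0,87],[0,-110,0,0,0,0,87],[0,-110,0,0,0,0,87]]}}

```text
time: 28.55
position: [0.4984, 0.2106, 0.1076]
tool_rot: [-0.011, 0.708, -0.706, 0.017]
ft_force: [0.9, -0.2, -0.5]
grip_width: 0.0829
```

```bash
python3 - <<'E'
from h import *
for k in("scene","side"):
  i=camera(k);
  if k=="side": cv2.imwrite("pics/s3.png",cv2.resize(i[180:400,180:440],(780,660))[:600])
  for n,z in(("riser_mid",.022),("footpeg_mid",.013),("link_mid",.012)):print(k,n,[(r["conf"],r["location"],at(k,r["location"],z)[:2]) for r in mark_of(k,n)[:2]])
to(.436,-.1,.14,-88)
E
```

```text
scene riser_mid [(0.75, [324.3, 203.1], array([0.51014631, 0.20347481]))]
scene footpeg_mid [(0.73, [175.6, 244.8], array([ 0.43677805, -0.24489259]))]
scene link_mid [(0.88, [119.0, 270.3], array([ 0.45090077, -0.40213576])), (0.79, [77.5, 251.7], array([ 0.31966085, -0.47496105]))]
side riser_mid [(0.5, [376.2, 257.5], array([ 0.58924527, -0.31419465])), (0.49, [232.1, 198.2], array([0.49671057, 0.21278717]))]
side footpeg_mid [(0.93, [326.1, 275.2], array([ 0.43721114, -0.25050821]))]
side link_mid [(0.41, [369.1, 342.3], array([ 0.32855076, -0.47766359])), (0.31, [422.2, 289.9], array([ 0.57744682, -0.47663463]))]
shift [ 70.5  -8.6 306.9] turn [-0.   0.3  0.1]
```

View pics/s3.png

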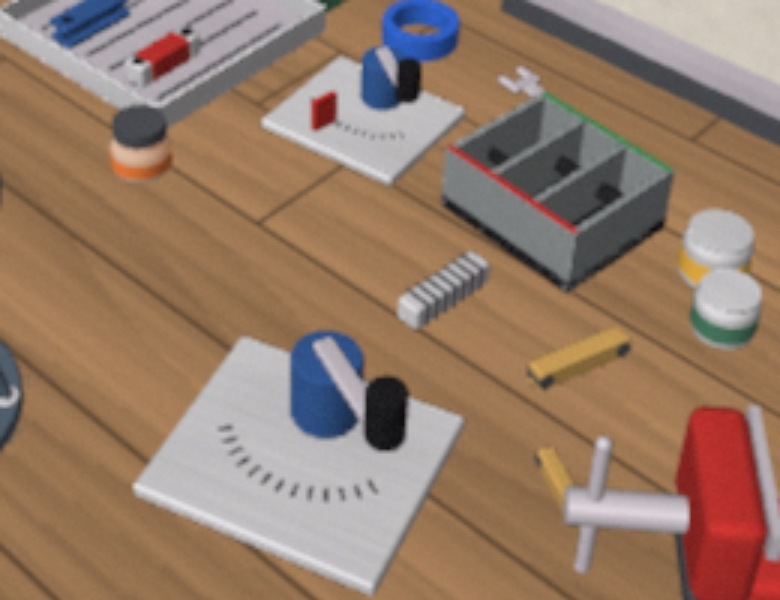

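```bash
python3 - <<'E'
from h import *
def seg(n,a,b,z):
    f=lambda u:(180+u[0]/3,180+u[1]/3)
    p,q=at("side",f(a),z),at("side",f(b),z);d=q-p;print(n,p[:2].round(3),q[:2].round(3),((p+q)/2)[:2].round(3),np.linalg.norm(d).round(3),np.degrees(np.arctan2(d[1],d[0])).round(1))
seg("footpeg",(408,299),(478,258),.026)
seg("footpeg side",(424,322),(487,272),.013)
seg("link",(537,367),(618,331),.024)
seg("link lowfront",(543,385),(630,347),.012)
seg("red",(452,148),(577,232),.075)
seg("green",(545,95),(670,168),.075)
seg("left wall",(445,150),(543,95),.075)
seg("div1",(490,178),(582,122),.075)
seg("div2",(535,202),(627,146),.075)
seg("tray near",(165,122),(326,25),.035)
E
```

```text
footpeg [ 0.393 -0.25 ] [ 0.482 -0.262] [ 0.437 -0.256] 0.09 -7.7
footpeg side [ 0.391 -0.272] [ 0.484 -0.272] [ 0.437 -0.272] 0.093 -0.3
link [ 0.409 -0.386] [ 0.496 -0.412] [ 0.452 -0.399] 0.091 -16.8
link lowfront [ 0.405 -0.396] [ 0.497 -0.425] [ 0.451 -0.411] 0.097 -17.5
red [ 0.545 -0.174] [ 0.529 -0.336] [ 0.537 -0.255] 0.162 -95.6
green [ 0.68  -0.188] [ 0.669 -0.347] [ 0.675 -0.267] 0.159 -94.2
left wall [ 0.538 -0.171] [ 0.679 -0.187] [ 0.608 -0.179] 0.142 -6.2
div1 [ 0.535 -0.23 ] [ 0.67  -0.242] [ 0.602 -0.236] 0.135 -5.3
div2 [ 0.537 -0.283] [ 0.669 -0.297] [ 0.603 -0.29 ] 0.133 -6.3
tray near [0.409 0.101] [0.66  0.102] [0.534 0.101] 0.251 0.3
```

```bash
python3 - <<'E'
from h import *
to(.437,-.256,.139,-95)
E
```

```text
shift [ 75.6  -7.5 462.8] turn [-0.   7.3  0.1]
```

Emit:
{"api": "drive_tool", "payload": {"plan": [[76,-7,462,0,7,0,87],[76,-7,462,0,7,0,87],[76,-7,462,0,7,0,87],[76,-7,462,0,7,0,87],[76,-7,462,0,7,0,87],[76,-7,462,0,7,0,87],[76,-7,462,0,7,0,87],[76,-7,462,0,7,0,87],[76,-7,462,0,7,0,87],[76,-7,462,0,7,0,87]]}}

```text
time: 29.95
position: [0.4377, -0.2603, 0.1101]
tool_rot: [-0.031, -0.706, 0.707, 0.03]
ft_force: [1.3, 0.3, -0.2]
grip_width: 0.0868
```

```bash
python3 - <<'E'
from h import *
to(.437,-.256,.010,-95)
camera("wrist")
for n,z in(("footpeg_mid",.013),("link_mid",.012)):print(n,[(r["conf"],r["location"],at("wrist",r["location"],z)[:2]) for r in mark_of("wrist",n)[:2]])
E
```

```text
shift [  1.3 129.   -4.6] turn [-0.1  0.  -0.1]
footpeg_mid [(0.66, [278.8, 199.4], array([ 0.4298184 , -0.25132496])), (0.34, [414.7, 169.7], array([ 0.44965762, -0.39915375]))]
link_mid [(0.74, [421.9, 170.3], array([ 0.44774443, -0.40420816]))]
```

Emit:
{"api": "drive_tool", "payload": {"plan": [[1,40,-5,0,0,0,87],[1,80,-5,0,0,0,87],[1,110,-5,0,0,0,87],[1,129,-5,0,0,0,87],[1,129,-5,0,0,0,0],[1,129,-5,0,0,0,0],[1,129,-5,0,0,0,0],[1,129,-5,0,0,0,0],[1,129,-5,0,0,0,0],[1,129,-5,0,0,0,0]], "newtons": 30}}

```text
time: 31.1
position: [0.4372, -0.2502, -0.0179]
tool_rot: [-0.03, -0.706, 0.707, 0.029]
ft_force: [-0.3, -0.5, -0.0]
grip_width: 0.0471
```

Emit:
{"api": "drive_tool", "payload": {"plan": [[0,0,0,0,0,0,0],[0,0,0,0,0,0,0],[0,0,0,0,0,0,0],[0,-20,0,0,0,0,0],[0,-60,0,0,0,0,0],[0,-100,0,0,0,0,0],[0,-100,0,0,0,0,0]]}}

```text
time: 31.8
position: [0.4395, -0.2519, 0.0853]
tool_rot: [-0.032, -0.705, 0.708, 0.027]
ft_force: [0.6, -0.8, -1.9]
grip_width: 0.0256
```

```bash
python3 - <<'E'
from h import *
print(get_obs()["grip_width"],get_obs()["ft_force"],get_obs()["position"]);to(.613,.334,.13,-88)
E
```

```text
0.025579687006740185 [ 0.56762929 -0.84903415 -1.92866262] [ 0.43948052 -0.25192633  0.08529964]
shift [-124.8  -18.  -598.1] turn [-0.3 -6.7 -0.4]
```

Emit:
{"api": "drive_tool", "payload": {"plan": [[0,-50,-30,0,0,0,0],[0,-50,-400,0,-7,0,0],[0,-50,-400,0,-7,0,0],[0,-50,-400,0,-7,0,0],[0,-50,-400,0,-7,0,0],[0,-50,-400,0,-7,0,0],[0,-50,-400,0,-7,0,0],[-40,-50,-450,0,-7,0,0],[-80,-50,-500,0,-7,0,0],[-110,-50,-540,0,-7,0,0]]}}

```text
time: 32.8
position: [0.5365, 0.2064, 0.1293]
tool_rot: [0.016, -0.707, 0.707, -0.013]
ft_force: [0.6, -1.4, -2.3]
grip_width: 0.0256
```

```bash
python3 - <<'E'
from h import *
print(get_obs()["grip_width"],get_obs()["ft_force"]);to(.613,.334,.021,-88)
E
```

```text
0.025555893566045446 [ 0.61633236 -1.39256856 -2.32043288]
shift [ -82.2  136.9 -124.5] turn [-0.   0.3  0.2]
```

Emit:
{"api": "drive_tool", "payload": {"plan": [[0,0,0,0,0,0,0],[0,0,0,0,0,0,0]]}}

```text
time: 33.0
position: [0.5367, 0.2049, 0.129]
tool_rot: [0.016, -0.707, 0.707, -0.013]
ft_force: [0.0, -0.1, -1.6]
grip_width: 0.0257
```

```bash
python3 - <<'E'
from h import *
print(get_obs()["grip_width"],get_obs()["position"]);to(.613,.334,.021,-88)
E
```

```text
0.02574686206994368 [0.53665103 0.20488641 0.12902255]
shift [ -82.2  136.6 -125.9] turn [-0.   0.4  0.2]
```

Emit:
{"api": "drive_tool", "payload": {"plan": [[-30,0,-45,0,0,0,0],[-60,0,-90,0,0,0,0],[-82,0,-126,0,0,0,0],[-82,40,-126,0,0,0,0],[-82,80,-126,0,0,0,0],[-82,110,-126,0,0,0,0],[-82,128,-126,0,0,0,0],[-82,137,-126,0,0,0,0],[-82,137,-126,0,0,0,0],[-82,137,-126,0,0,0,60]]}}

```text
time: 34.0
position: [0.6164, 0.3334, -0.0044]
tool_rot: [-0.013, 0.707, -0.707, 0.015]
ft_force: [0.1, 0.4, 1.0]
grip_width: 0.0289
```

Emit:
{"api": "drive_tool", "payload": {"plan": [[0,0,0,0,0,0,60],[0,0,0,0,0,0,60],[0,0,0,0,0,0,60],[0,0,0,0,0,0,60],[0,-40,0,0,0,0,60],[0,-80,0,0,0,0,87],[0,-110,0,0,0,0,87],[0,-140,0,0,0,0,87]]}}

```text
time: 34.8
position: [0.6151, 0.3335, 0.1358]
tool_rot: [-0.014, 0.707, -0.707, 0.014]
ft_force: [0.3, 0.5, -0.3]
grip_width: 0.0765
```

```bash
python3 - <<'E'
from h import *
print(get_obs()["position"])
for k in("scene","side"):
  i=camera(k);
  for n,z in(("mount_mid",.022),("riser_mid",.022),("footpeg_mid",.021),("link_mid",.012)):print(k,n,[(r["conf"],r["location"],at(k,r["location"],z)[:2]) for r in mark_of(k,n)[:2]])
to(.452,-.401,.16,-107)
E
```

```text
[0.61512128 0.33346022 0.13581805]
scene mount_mid [(0.79, [353.4, 182.8], array([0.47073901, 0.35191025]))]
scene riser_mid [(0.53, [326.1, 203.7], array([0.51561197, 0.20610837]))]
scene footpeg_mid [(0.78, [381.6, 204.8], array([0.61009272, 0.34336028]))]
scene link_mid [(0.72, [80.5, 251.8], array([ 0.32444463, -0.46831517])), (0.51, [121.5, 266.3], array([ 0.43974397, -0.39256225]))]
side mount_mid [(0.77, [209.3, 185.9], array([0.49102701, 0.3261637 ])), (0.36, [309.1, 213.9], array([ 0.61223062, -0.03377486]))]
side riser_mid [(0.53, [234.6, 199.8], array([0.49632297, 0.19972955]))]
side footpeg_mid [(0.77, [232.5, 175.6], array([0.5936799 , 0.31805791])), (0.2, [187.1, 163.3], array([0.53197563, 0.50428885]))]
side link_mid [(0.58, [362.7, 251.2], array([ 0.594352  , -0.26304678])), (0.54, [187.8, 162.3], array([0.54683561, 0.52040488]))]
shift [191.1   2.4 727. ] turn [-0.1 19.3  0.2]
```

Emit:
{"api": "drive_tool", "payload": {"plan": [[100,0,400,0,10,0,87],[100,0,400,0,10,0,87],[100,0,400,0,10,0,87],[100,0,400,0,10,0,87],[100,0,400,0,10,0,87],[100,0,400,0,10,0,87],[100,0,400,0,10,0,87],[100,0,400,0,10,0,87],[191,0,726,0,19,0,87],[191,0,726,0,19,0,87]]}}

```text
time: 36.3
position: [0.5097, -0.1574, 0.1336]
tool_rot: [0.104, 0.7, -0.699, -0.104]
ft_force: [0.8, 0.3, 1.3]
grip_width: 0.0868
```

```bash
python3 - <<'E'
from h import *
to(.451,-.401,.16,-107)
E
```

```text
shift [-14.5   2.5 250.1] turn [0.  0.1 0. ]
```

Emit:
{"api": "drive_tool", "payload": {"plan": [[-14,0,225,0,0,0,87],[-14,0,225,0,0,0,87],[-14,0,225,0,0,0,87],[-14,0,225,0,0,0,87],[-14,0,225,0,0,0,87],[-14,0,225,0,0,0,87],[-14,0,225,0,0,0,87]]}}

```text
time: 37.0
position: [0.4585, -0.3748, 0.1332]
tool_rot: [0.103, 0.7, -0.699, -0.104]
ft_force: [-0.7, 0.3, -0.2]
grip_width: 0.0868
```

```bash
python3 - <<'E'
from h import *
print(get_obs()["position"])
camera("wrist")
for n,z in(("link_mid",.012),):print(n,[(r["conf"],r["location"],at("wrist",r["location"],z)[:2]) for r in mark_of("wrist",n)[:2]])
to(.451,-.401,.009,-107)
E
```

```text
[ 0.45852091 -0.37481111  0.13317974]
link_mid [(0.62, [306.1, 190.5], array([ 0.44794238, -0.39582058]))]
shift [ -0.5 153.4  29.1] turn [0.1 0.3 0.1]
```

Emit:
{"api": "drive_tool", "payload": {"plan": [[0,0,27,0,0,0,87],[0,40,27,0,0,0,87],[0,80,27,0,0,0,87],[0,120,27,0,0,0,87],[0,145,27,0,0,0,87],[0,153,27,0,0,0,87],[0,153,27,0,0,0,0],[0,153,27,0,0,0,0],[0,153,27,0,0,0,0],[0,153,27,0,0,0,0]], "newtons": 30}}

```text
time: 38.1
position: [0.4522, -0.4018, -0.0174]
tool_rot: [-0.104, -0.699, 0.7, 0.102]
ft_force: [0.2, -0.4, -0.0]
grip_width: 0.0631
```

Emit:
{"api": "drive_tool", "payload": {"plan": [[0,0,0,0,0,0,0],[0,0,0,0,0,0,0],[0,0,0,0,0,0,0],[0,0,0,0,0,0,0],[0,0,0,0,0,0,0],[0,-20,0,0,0,0,0],[0,-70,0,0,0,0,0],[0,-120,0,0,0,0,0],[0,-150,0,0,0,0,0],[0,-150,0,0,0,0,0]]}}

```text
time: 39.1
position: [0.4538, -0.4039, 0.1361]
tool_rot: [-0.106, -0.697, 0.702, 0.1]
ft_force: [1.4, 0.4, -1.5]
grip_width: 0.0199
```

```bash
python3 - <<'E'
from h import *
print(get_obs()["grip_width"],get_obs()["ft_force"],get_obs()["position"]);to(.617,.214,.165,-88)
E
```

```text
0.019898657174785443 [ 1.44116599  0.38750959 -1.45124464] [ 0.45379725 -0.40392869  0.1360531 ]
shift [  21.5   -4.2 -638.7] turn [ -0.4 -18.7  -0.4]
```

Emit:
{"api": "drive_tool", "payload": {"plan": [[21,0,-639,0,-19,0,0],[21,0,-639,0,-19,0,0],[21,0,-639,0,-19,0,0],[21,0,-639,0,-19,0,0],[21,0,-639,0,-19,0,0],[21,0,-639,0,-19,0,0],[21,0,-639,0,-19,0,0],[21,0,-639,0,-19,0,0],[21,0,-639,0,-19,0,0],[21,0,-639,0,-19,0,0]]}}

```text
time: 40.1
position: [0.5783, 0.0844, 0.1291]
tool_rot: [-0.015, 0.707, -0.707, 0.013]
ft_force: [0.4, -0.6, -1.1]
grip_width: 0.0198
```

Emit:
{"api": "drive_tool", "payload": {"plan": [[0,0,0,0,0,0,0],[0,0,0,0,0,0,0]]}}

```text
time: 40.3
position: [0.5781, 0.0837, 0.1292]
tool_rot: [0.016, -0.707, 0.707, -0.014]
ft_force: [0.1, 0.1, -1.6]
grip_width: 0.0198
```

```bash
python3 - <<'E'
from h import *
print(get_obs()["grip_width"],get_obs()["ft_force"],get_obs()["position"]);to(.617,.214,.165,-88)
E
```

```text
0.019842770950827683 [ 0.12503224  0.12875595 -1.56435124] [0.5780892  0.08369733 0.12916878]
shift [ -44.5   -7.  -128.5] turn [-0.   0.5  0.2]
```

Emit:
{"api": "drive_tool", "payload": {"plan": [[-20,0,-50,0,0,0,0],[-40,0,-100,0,0,0,0],[-44,0,-128,0,0,0,0],[-44,40,-128,0,0,0,0],[-44,80,-128,0,0,0,0],[-44,110,-128,0,0,0,0],[-44,128,-128,0,0,0,0],[-44,137,-128,0,0,0,0],[-44,137,-128,0,0,0,0],[-44,137,-128,0,0,0,60]]}}

```text
time: 41.3
position: [0.6188, 0.2104, -0.006]
tool_rot: [0.013, -0.707, 0.707, -0.013]
ft_force: [-1.5, -0.1, 0.2]
grip_width: 0.0228
```

Emit:
{"api": "drive_tool", "payload": {"plan": [[0,0,0,0,0,0,60],[0,0,0,0,0,0,60],[0,0,0,0,0,0,60],[0,0,0,0,0,0,60],[0,-40,0,0,0,0,60],[0,-80,0,0,0,0,60],[0,-110,0,0,0,0,0],[0,-140,0,0,0,0,0],[0,-140,0,0,0,0,0]]}}

```text
time: 42.2
position: [0.622, 0.2128, 0.1393]
tool_rot: [-0.01, 0.707, -0.706, 0.018]
ft_force: [0.8, -0.9, 0.6]
grip_width: 0.0432
```

```bash
python3 - <<'E'
from h import *
print(get_obs()["position"])
for k in("scene","side"):
  i=camera(k);cv2.imwrite(f"pics/{k}5.png",i)
  for n,z in(("mount_mid",.022),("riser_mid",.022),("footpeg_mid",.021),("link_mid",.02)):print(k,n,[(r["conf"],r["location"],at(k,r["location"],z)[:2]) for r in mark_of(k,n)[:2]])
  for n,z in(("switchbox",0),("axis_left",.02),("axis_middle",.02),("axis_right",.02)):print(k,n,[(r["conf"],r["location"],at(k,r["location"],z)[:2]) for r in mark_of(k,n)[:1]])
a=cv2.imread("pics/side5.png")[140:240,160:300];b=cv2.imread("pics/side5.png")[205:285,315:415]
cv2.imwrite("pics/c5.png",np.hstack([cv2.resize(a,(420,300),interpolation=3),cv2.resize(b,(375,300),interpolation=3)]))
E
```

```text
[0.62204604 0.21283552 0.13934357]
scene mount_mid [(0.64, [352.3, 186.2], array([0.48429985, 0.33572428]))]
scene riser_mid []
scene footpeg_mid [(0.52, [378.1, 204.7], array([0.60397557, 0.3349127 ]))]
scene link_mid [(0.64, [348.1, 218.4], array([0.60648255, 0.2160731 ])), (0.61, [79.1, 252.1], array([ 0.33426675, -0.47190695]))]
scene switchbox [(0.87, [197.0, 287.8], array([ 0.60259885, -0.25735632]))]
scene axis_left [(0.97, [218.8, 273.1], array([ 0.60506787, -0.19745235]))]
scene axis_middle [(0.86, [198.2, 280.1], array([ 0.59954398, -0.25034803]))]
scene axis_right [(0.89, [177.0, 289.1], array([ 0.5995723 , -0.30506596]))]
side mount_mid [(0.76, [210.3, 188.0], array([0.48497466, 0.31354705]))]
side riser_mid [(0.72, [233.3, 199.2], array([0.49561125, 0.2054985 ])), (0.4, [259.6, 187.8], array([0.60593636, 0.19022986]))]
side footpeg_mid [(0.52, [233.2, 173.2], array([0.60628866, 0.32819146]))]
side link_mid [(0.69, [368.9, 343.2], array([ 0.32005772, -0.48213535])), (0.62, [260.0, 185.2], array([0.62039498, 0.20295478]))]
side switchbox [(0.58, [360.6, 250.2], array([ 0.60558712, -0.24840374]))]
side axis_left [(0.92, [353.0, 239.5], array([ 0.60976107, -0.21421775]))]
side axis_middle [(0.63, [366.7, 246.4], array([ 0.6125559 , -0.26351985]))]
side axis_right [(0.92, [373.7, 253.7], array([ 0.59996648, -0.29799471]))]
```

View pics/c5.png

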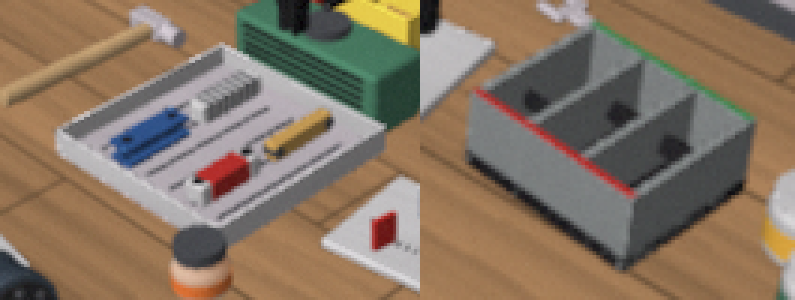

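```bash
python3 - <<'E'
from h import *
to(.584,-.200,.165,-5.5)
E
```

```text
shift [ 50.7  -2.  410.3] turn [ -0.  -82.2  -0. ]
```

Emit:
{"api": "drive_tool", "payload": {"plan": [[51,0,410,0,-82,0,0],[51,0,410,0,-82,0,0],[51,0,410,0,-82,0,0],[51,0,410,0,-82,0,0],[51,0,410,0,-82,0,0],[51,0,410,0,-82,0,0],[51,0,410,0,-82,0,0],[51,0,410,0,-82,0,0],[51,0,410,0,-82,0,0],[51,0,410,0,-82,0,0]]}}

```text
time: 44.1
position: [0.5839, -0.2054, 0.1343]
tool_rot: [0.475, -0.523, 0.525, -0.474]
ft_force: [0.1, 1.5, 0.8]
grip_width: 0.0007
```

Emit:
{"api": "drive_tool", "payload": {"plan": [[0,0,0,0,0,0,0],[0,0,0,0,0,0,0]]}}

```text
time: 44.3
position: [0.5835, -0.1993, 0.1339]
tool_rot: [-0.474, 0.525, -0.525, 0.474]
ft_force: [-1.0, 0.1, 0.5]
grip_width: 0.0003
```

```bash
python3 - <<'E'
from h import *
to(.584,-.200,.053,-5.5);print(get_obs()["position"])
im=camera("wrist");cv2.imwrite("pics/w8.png",im)
for n,z in(("switchbox",0),("axis_left",.02),("axis_middle",.02),("axis_right",.02)):print(n,[(r["conf"],r["location"],at("wrist",r["location"],z)[:2]) for r in mark_of("wrist",n)[:1]])
E
```

```text
shift [  0.7 109.9   0.6] turn [ 0.  -0.4 -0. ]
[ 0.58351032 -0.1993395   0.13394811]
switchbox [(0.94, [310.5, 238.3], array([ 0.60934148, -0.27036737]))]
axis_left [(0.61, [311.1, 193.0], array([ 0.6134411, -0.2066298]))]
axis_middle []
axis_right []
```

Emit:
{"api": "drive_tool", "payload": {"plan": [[3,30,3,0,0,0,0],[3,65,3,0,0,0,0],[3,85,3,0,0,0,0],[3,95,3,0,0,0,0],[3,100,3,0,0,0,0],[3,104,3,0,0,0,0],[3,107,3,0,0,0,0],[3,110,3,0,0,0,0],[3,110,3,0,0,0,0]]}}

```text
time: 45.45
position: [0.5874, -0.2033, 0.0289]
tool_rot: [0.474, -0.523, 0.525, -0.475]
ft_force: [-5.1, 3.5, 19.9]
grip_width: 0.0003
```

Emit:
{"api": "drive_tool", "payload": {"plan": [[0,-30,0,0,0,0,0],[0,-35,-9,0,0,0,0],[0,-35,-18,0,0,0,0],[0,-35,-18,0,0,0,0]]}}

```text
time: 45.85
position: [0.5662, -0.2004, 0.0586]
tool_rot: [-0.475, 0.525, -0.523, 0.474]
ft_force: [-0.2, -0.1, -0.1]
grip_width: 0.0005
```

```bash
python3 - <<'E'
from h import *
print(get_obs()["position"])
to(.568,-.200,.036,-5.5);to(.613,-.204,.036,-5.5)
E
```

```text
[ 0.56619901 -0.20037505  0.05864369]
shift [-0.5 51.6  1.9] turn [ 0.2 -0.2 -0.1]
shift [-1.  51.5 47.1] turn [ 0.2 -0.2 -0.1]
```

Emit:
{"api": "drive_tool", "payload": {"plan": [[0,12,2,0,0,0,0],[0,17,2,0,0,0,0],[0,20,2,0,0,0,0],[0,20,2,0,0,0,0]]}}

```text
time: 46.25
position: [0.5698, -0.201, 0.0374]
tool_rot: [-0.475, 0.525, -0.524, 0.474]
ft_force: [-0.4, -0.1, -0.4]
grip_width: 0.0005
```

Emit:
{"api": "drive_tool", "payload": {"plan": [[0,12,0,0,0,0,0],[0,24,0,0,0,0,0],[0,30,0,0,0,0,0],[0,30,8,0,0,0,0],[0,30,16,0,0,0,0],[0,30,24,0,0,0,0],[0,30,32,0,0,0,0],[0,30,38,0,0,0,0],[0,30,43,0,0,0,0],[0,30,43,0,0,0,0]]}}

```text
time: 47.25
position: [0.6106, -0.2054, 0.0088]
tool_rot: [-0.476, 0.526, -0.522, 0.473]
ft_force: [-6.2, -1.1, 3.7]
grip_width: 0.0003
```

Emit:
{"api": "drive_tool", "payload": {"plan": [[0,0,-10,0,0,0,0],[0,0,-20,0,0,0,0],[0,0,-25,0,0,0,0],[0,0,-25,0,0,0,0]]}}

```text
time: 47.65
position: [0.5874, -0.2029, 0.009]
tool_rot: [-0.474, 0.525, -0.524, 0.474]
ft_force: [0.0, -0.3, 0.5]
grip_width: 0.0006
```

Emit:
{"api": "drive_tool", "payload": {"plan": [[0,-40,0,0,0,0,0],[0,-80,0,0,0,0,0],[0,-80,0,0,0,0,0],[0,-80,0,0,0,0,0],[0,-65,0,0,0,0,0],[0,-45,0,0,0,0,0],[0,-30,0,0,0,0,0],[0,-20,0,0,0,0,0],[0,-16,0,0,0,0,0],[0,-16,0,0,0,0,0]]}}

```text
time: 48.65
position: [0.5878, -0.2029, 0.0237]
tool_rot: [-0.475, 0.525, -0.524, 0.474]
ft_force: [0.4, 0.7, 0.2]
grip_width: 0.0
```

Emit:
{"api": "drive_tool", "payload": {"plan": [[0,-40,0,0,0,0,0],[0,-60,0,0,0,0,0],[40,-60,0,0,0,0,0],[54,-60,0,0,0,0,0],[54,-60,0,0,0,0,0],[54,-30,0,0,0,0,0],[54,-15,0,0,0,0,0],[54,-8,0,0,0,0,0],[54,-2,0,0,0,0,0],[54,0,0,0,0,0,0]]}}

```text
time: 49.65
position: [0.5829, -0.2564, 0.0245]
tool_rot: [-0.475, 0.525, -0.524, 0.474]
ft_force: [0.7, -0.1, -0.2]
grip_width: 0.0002
```

Free at 53 mm; go on to 42 mm.

Emit:
{"api": "drive_tool", "payload": {"plan": [[0,3,0,0,0,0,0],[0,6,0,0,0,0,0],[0,10,0,0,0,0,0],[0,11,0,0,0,0,0],[0,11,0,0,0,0,0]]}}

```text
time: 50.15
position: [0.5829, -0.2569, 0.0138]
tool_rot: [-0.474, 0.524, -0.524, 0.474]
ft_force: [0.1, 0.9, 0.8]
grip_width: 0.0007
```

Middle is on: true z was 42.8 mm with no contact. Now the right well.

Emit:
{"api": "drive_tool", "payload": {"plan": [[0,-40,0,0,0,0,0],[0,-70,0,0,0,0,0],[40,-70,0,0,0,0,0],[54,-70,0,0,0,0,0],[54,-70,0,0,0,0,0],[54,-40,0,0,0,0,0],[54,-25,0,0,0,0,0],[54,-18,0,0,0,0,0],[54,-13,0,0,0,0,0],[54,-11,0,0,0,0,0]]}}

```text
time: 51.15
position: [0.5776, -0.3101, 0.0245]
tool_rot: [-0.475, 0.525, -0.524, 0.474]
ft_force: [0.1, -0.4, 0.6]
grip_width: 0.0004
```

Emit:
{"api": "drive_tool", "payload": {"plan": [[0,3,0,0,0,0,0],[0,6,0,0,0,0,0],[0,10,0,0,0,0,0],[0,11,0,0,0,0,0],[0,11,0,0,0,0,0]]}}

```text
time: 51.65
position: [0.5775, -0.3106, 0.0138]
tool_rot: [-0.474, 0.524, -0.524, 0.474]
ft_force: [-0.2, -1.1, -0.4]
grip_width: 0.0002
```

Emit:
{"api": "drive_tool", "payload": {"plan": [[0,-50,0,0,0,0,0],[0,-100,0,0,0,0,0],[-40,-140,0,0,0,0,0],[-90,-180,0,0,0,0,0],[-140,-190,0,0,0,0,0],[-190,-190,0,0,0,0,0],[-215,-190,0,0,0,0,0],[-215,-190,0,0,0,0,0],[-215,-190,0,0,0,0,0]]}}

```text
time: 52.55
position: [0.5991, -0.0958, 0.2044]
tool_rot: [0.475, -0.523, 0.524, -0.475]
ft_force: [-1.2, -0.4, -0.4]
grip_width: 0.0006
```

```bash
python3 - <<'E'
from h import *
o=get_obs();print(o["position"],o["tool_rot"])
im=camera("wrist");cv2.imwrite("pics/w9.png",im);cv2.imwrite("pics/w9c.png",cv2.resize(im[20:260,160:480],(800,600),interpolation=3))
for n,z in(("air_knob",.093),("dial",0),("marker",0)):print(n,[(r["conf"],r["location"],at("wrist",r["location"],z)[:2]) for r in mark_of("wrist",n)[:1]])
for k in("scene","side"):
  camera(k)
  for n,z in(("mount_mid",.022),("riser_mid",.022),("footpeg_mid",.021),("link_mid",.02)):print(k,n,[(round(r["conf"],2),at(k,r["location"],z)[:2].round(3)) for r in mark_of(k,n)[:2]])
E
```

```text
[ 0.59912895 -0.09575112  0.20439775] [ 0.4751283  -0.52339747  0.52407507 -0.47503001]
air_knob [(0.76, [265.6, 185.1], array([ 0.57800945, -0.09073207]))]
dial [(0.7, [62.4, 315.1], array([ 0.21202351, -0.29140808]))]
marker []
scene mount_mid [(0.83, array([0.48 , 0.345]))]
scene riser_mid [(0.74, array([0.531, 0.217]))]
scene footpeg_mid [(0.74, array([0.62 , 0.331]))]
scene link_mid [(0.66, array([ 0.327, -0.47 ])), (0.56, array([0.622, 0.215]))]
side mount_mid [(0.68, array([0.493, 0.327])), (0.33, array([ 0.596, -0.263]))]
side riser_mid [(0.73, array([0.525, 0.212])), (0.54, array([0.619, 0.198]))]
side footpeg_mid [(0.59, array([0.611, 0.333])), (0.41, array([0.545, 0.264]))]
side link_mid [(0.5, array([0.62 , 0.207])), (0.49, array([ 0.328, -0.48 ]))]
```

View pics/w9c.png

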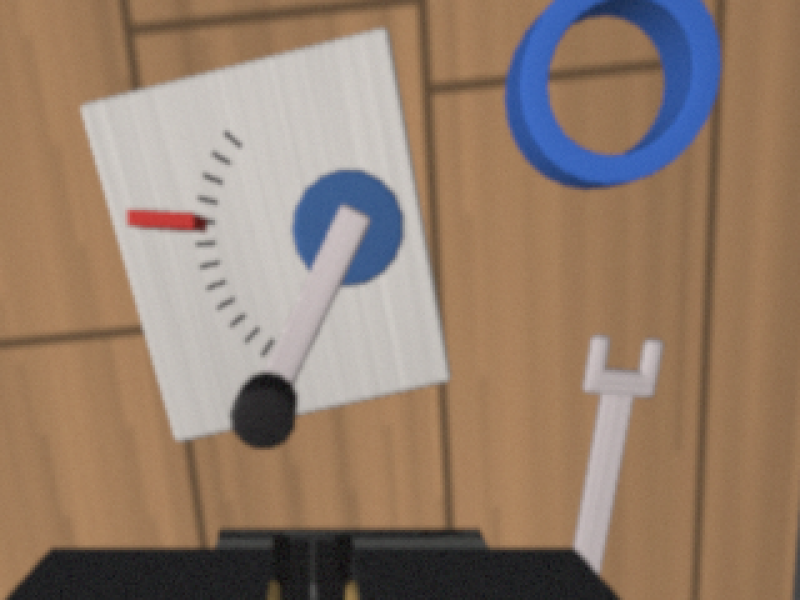

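```bash
python3 - <<'E'
from h import *
pos,q=[.5991,-.0958,.2044],[.4751,-.5234,.5241,-.4750]
f=lambda u:(160+u[0]/2.5,20+u[1]/2.5)
def seg(n,a,b,z):
    p,r=wat(pos,q,f(a),z),wat(pos,q,f(b),z);d=r-p;print(n,p[:2].round(4),r[:2].round(4),np.linalg.norm(d).round(3),np.degrees(np.arctan2(d[1],d[0])).round(1))
seg("marker out->in",(128,217),(203,223),.052)
seg("marker upper edge",(130,210),(205,216),.052)
seg("lever tail->knob",(353,212),(283,372),.085)
seg("hub centre(top .085)->knob top",(348,227),(264,410),.1)
for z in (.07,.08,.09): print(z,wat(pos,q,f((348,222)),z)[:2].round(4))
print("knob top",wat(pos,q,f((263,418)),.114)[:2].round(4),"bottom?",wat(pos,q,f((270,385)),.072)[:2].round(4))
seg("plate L",(178,440),(82,106),.012);seg("plate T",(82,106),(386,29),.012);seg("plate R",(448,380),(386,29),.012);seg("plate B",(178,440),(448,380),.012)
import numpy as np
hsv=cv2.cvtColor(cv2.imread("pics/w9.png"),cv2.COLOR_BGR2HSV)
m=((hsv[...,0]<8)|(hsv[...,0]>172))&(hsv[...,1]>150)&(hsv[...,2]>80);m[:, :205]=0;m[:,250:]=0;m[:95]=0;m[125:]=0
ys,xs=np.nonzero(m);print(len(xs),cv2.fitLine(np.c_[xs,ys].astype(np.float32),cv2.DIST_L2,0,.01,.01).ravel())
E
```

```text
marker out->in [0.5211 0.0034] [ 0.5563 -0.0028] 0.036 -10.0
marker upper edge [0.5226 0.0064] [5.576e-01 3.000e-04] 0.036 -10.0
lever tail->knob [ 0.6259 -0.0064] [ 0.5882 -0.0726] 0.076 -119.7
hub centre(top .085)->knob top [ 0.6224 -0.0129] [ 0.5788 -0.0864] 0.085 -120.7
0.07 [ 0.6241 -0.0098]
0.08 [ 0.6236 -0.0101]
0.09 [ 0.6231 -0.0105]
knob top [ 0.5791 -0.087 ] bottom? [ 0.5807 -0.08  ]
plate L [ 0.5207 -0.1159] [0.4976 0.0615] 0.179 97.4
plate T [0.4976 0.0615] [0.6536 0.0813] 0.157 7.2
plate R [ 0.6755 -0.0966] [0.6536 0.0813] 0.179 97.0
plate B [ 0.5207 -0.1159] [ 0.6755 -0.0966] 0.156 7.1
138 [9.97228801e-01 7.43957534e-02 2.25746384e+02 1.07666664e+02]
```

```bash
python3 - <<'E'
from h import *
to(.580,-.081,.15,-64.5)
E
```

```text
shift [-13.9  83.  -20.5] turn [ 0.  58.8 -0. ]
```

Emit:
{"api": "drive_tool", "payload": {"plan": [[-14,0,-20,0,59,0,87],[-14,0,-20,0,59,0,87],[-14,0,-20,0,59,0,87],[-14,0,-20,0,59,0,87],[-14,0,-20,0,59,0,87],[-14,0,-20,0,59,0,87],[-14,0,-20,0,59,0,87],[-14,40,-20,0,59,0,87],[-14,83,-20,0,59,0,87],[-14,83,-20,0,59,0,87]]}}

```text
time: 54.25
position: [0.5757, -0.0792, 0.1159]
tool_rot: [-0.159, 0.692, -0.688, 0.151]
ft_force: [-1.0, 1.0, -0.4]
grip_width: 0.0723
```

```bash
python3 - <<'E'
from h import *
print(get_obs()["grip_width"]);to(.580,-.081,.079,-64.5)
E
```

```text
0.0722765575457928
shift [-3.7 65.9  4. ] turn [ 0.5 -0.2  0.5]
```

Emit:
{"api": "drive_tool", "payload": {"plan": [[-3,0,3,0,0,0,87],[-3,0,3,0,0,0,87],[-3,20,3,0,0,0,87],[-3,45,3,0,0,0,87],[-3,60,3,0,0,0,87],[-3,66,3,0,0,0,87],[-3,66,3,0,0,0,10],[-3,66,3,0,0,0,10],[-3,66,3,0,0,0,10],[-3,66,3,0,0,0,10]], "newtons": 10}}

```text
time: 55.25
position: [0.5853, -0.0825, 0.056]
tool_rot: [0.154, -0.69, 0.69, -0.155]
ft_force: [0.2, -0.2, 0.3]
grip_width: 0.0628
```

Emit:
{"api": "drive_tool", "payload": {"plan": [[0,0,0,0,0,0,10],[0,0,0,0,0,0,10],[0,0,0,0,0,0,10],[0,0,0,0,0,0,10],[0,0,0,0,0,0,10]]}}

```text
time: 55.75
position: [0.5834, -0.0802, 0.0548]
tool_rot: [-0.155, 0.692, -0.689, 0.154]
ft_force: [-1.4, 4.9, 1.5]
grip_width: 0.0259
```

```bash
python3 - <<'E'
from h import *
o=get_obs();print(o["grip_width"],o["position"],o["ft_force"])
for a in(232,224,216,208,200,192,184,178,173,170):
    t=np.radians(a);print(a,end=" ");to(.621+.08*np.cos(t),-.012+.08*np.sin(t),o["position"][2]+.029,-64.5)
E
```

```text
0.025852784448191987 [ 0.58337412 -0.0801662   0.05480587] [-1.39781282  4.94233887  1.46423806]
232 shift [ 8.3  0.  -9.6] turn [ 0.3 -0.3  0. ]
224 shift [ 12.7   0.1 -19.9] turn [ 0.3 -0.3  0. ]
216 shift [ 15.5   0.1 -30.7] turn [ 0.3 -0.3  0. ]
208 shift [ 16.9   0.2 -41.7] turn [ 0.3 -0.3  0. ]
200 shift [ 16.6   0.3 -52.9] turn [ 0.3 -0.3  0. ]
192 shift [ 14.8   0.3 -63.9] turn [ 0.3 -0.3  0. ]
184 shift [ 11.6   0.3 -74.6] turn [ 0.3 -0.3  0. ]
178 shift [  8.1   0.4 -82.2] turn [ 0.3 -0.3  0. ]
173 shift [  4.7   0.4 -88.3] turn [ 0.3 -0.3  0. ]
170 shift [  2.3   0.4 -91.8] turn [ 0.3 -0.3  0. ]
```

Emit:
{"api": "drive_tool", "payload": {"plan": [[7,0,-9,0,0,0,10],[12,0,-20,0,0,0,10],[15,0,-31,0,0,0,10],[17,0,-42,0,0,0,10],[17,0,-53,0,0,0,10],[15,0,-64,0,0,0,10],[12,0,-75,0,0,0,10],[8,0,-82,0,0,0,10],[5,0,-88,0,0,0,10],[5,0,-88,0,0,0,10]]}}

```text
time: 56.75
position: [0.5416, -0.0037, 0.0548]
tool_rot: [-0.155, 0.69, -0.689, 0.154]
ft_force: [-1.5, 0.2, -1.3]
grip_width: 0.0256
```

```bash
python3 - <<'E'
from h import *
o=get_obs();print(o["grip_width"],o["position"],o["ft_force"])
d=o["position"][:2]-np.array([.621,-.012]);print(np.linalg.norm(d),np.degrees(np.arctan2(d[1],d[0]))%360)
im=camera("wrist");cv2.imwrite("pics/w10.png",im)
E
```

```text
0.025636052862994394 [ 0.54163192 -0.00366104  0.05478838] [-1.47114845  0.16196445 -1.29895321]
0.07980495359575764 174.0021161020446
```

Emit:
{"api": "drive_tool", "payload": {"plan": [[-2,0,-3,0,0,0,10],[-3,0,-4.5,0,0,0,10],[-3,0,-4.5,0,0,0,10],[-3,0,-4.5,0,0,0,60],[-3,0,-4.5,0,0,0,60],[-3,0,-4.5,0,0,0,60],[-3,0,-4.5,0,0,0,60],[-3,0,-4.5,0,0,0,60],[-3,-30,-4.5,0,0,0,60]]}}

```text
time: 57.7
position: [0.5403, 0.0011, 0.0823]
tool_rot: [-0.157, 0.691, -0.689, 0.152]
ft_force: [0.9, 0.7, 0.6]
grip_width: 0.0584
```

Emit:
{"api": "drive_tool", "payload": {"plan": [[0,-40,20,0,-8,0,60],[0,-90,40,0,-17,0,60],[10,-120,60,0,-26,0,60],[20,-120,80,0,-34,0,60],[30,-120,100,0,-43,0,60],[30,-120,110,0,-52,0,60],[30,-120,110,0,-59,0,60],[30,-120,110,0,-59,0,60],[30,-120,110,0,-59,0,60]]}}

```text
time: 58.6
position: [0.5629, -0.1115, 0.2049]
tool_rot: [-0.474, 0.525, -0.525, 0.474]
ft_force: [0.4, -0.6, -0.7]
grip_width: 0.0601
```

```bash
python3 - <<'E'
from h import *
o=get_obs();print(o["position"],o["tool_rot"])
im=camera("wrist");cv2.imwrite("pics/w11.png",im)
i=camera("side")
for n in("mount_mid","riser_mid","footpeg_mid","link_mid"):print(n,[(round(r["conf"],2),at("side",r["location"],.022)[:2].round(3)) for r in mark_of("side",n)[:2]])
u=proj("wrist",(.58,-.02,.07));print(u)
x,y=int(np.clip(u[0]-100,0,360)),int(np.clip(u[1]-100,0,220));print(x,y)
cv2.imwrite("pics/w11c.png",np.hstack([cv2.resize(im[y:y+200,x:x+200],(500,500),interpolation=3),cv2.resize(i[140:260,170:290],(300,300),interpolation=3) if 0 else cv2.resize(i[150:230,180:276],(300,500),interpolation=3)]))
E
```

```text
[ 0.56286568 -0.11152264  0.20485559] [-0.47362892  0.52520545 -0.524905    0.47361337]
mount_mid [(0.51, array([0.487, 0.313]))]
riser_mid [(0.85, array([0.512, 0.212]))]
footpeg_mid [(0.46, array([0.613, 0.327]))]
link_mid [(0.74, array([0.63 , 0.213])), (0.62, array([ 0.323, -0.482]))]
[291.53011862 104.67839911]
191 4
```

View pics/w11c.png

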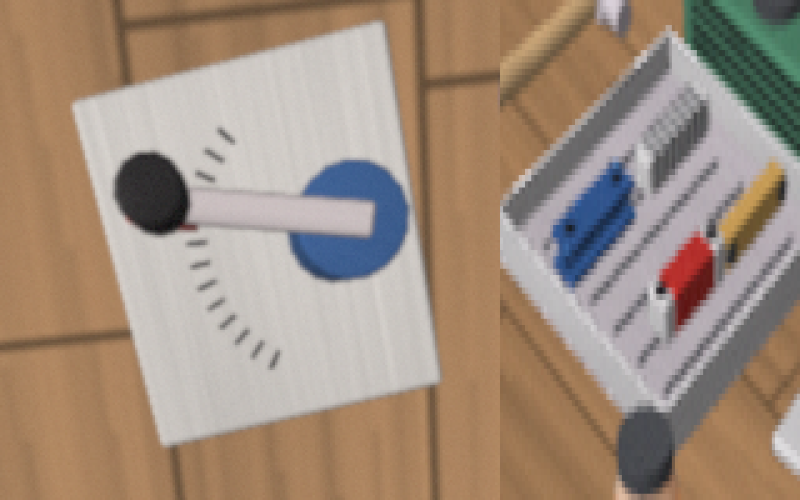

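```bash
python3 - <<'E'
from h import *
o=get_obs();pos,q=o["position"],o["tool_rot"]
f=lambda u:(191+u[0]/2.5,4+u[1]/2.5)
def seg(n,a,b,z):
    p,r=wat(pos,q,f(a),z),wat(pos,q,f(b),z);d=r-p;print(n,p[:2].round(4),r[:2].round(4),np.linalg.norm(d).round(3),np.degrees(np.arctan2(d[1],d[0])).round(1))
seg("lever out->in mid",(192,206),(374,217),.085)
seg("upper",(192,188),(375,200),.085);seg("lower",(192,224),(373,236),.085)
seg("plate L",(164,445),(74,103),.012);seg("plate T",(74,103),(383,22),.012);seg("plate B",(164,445),(439,382),.012)
im=cv2.imread("pics/w11.png")
# lever bar axis from pixels: bright pixels over blue hub/plate are hard; use subregion over hub
E
```

```text
lever out->in mid [5.561e-01 2.000e-04] [ 0.6332 -0.012 ] 0.078 -9.0
upper [0.557  0.0073] [ 0.634  -0.0053] 0.078 -9.3
lower [ 0.5553 -0.007 ] [ 0.6324 -0.0197] 0.078 -9.4
plate L [ 0.5229 -0.1148] [0.4999 0.0625] 0.179 97.4
plate T [0.4999 0.0625] [0.6557 0.0826] 0.157 7.4
plate B [ 0.5229 -0.1148] [ 0.678  -0.0951] 0.156 7.2
```

```bash
python3 - <<'E'
from h import *
print(get_obs()["ft_force"],get_obs()["time"]);print(hand_in())
E
```

```text
[0.41334488 0.42669971 0.09828654] 58.9
the job is handed in; nothing more can be done
None
```

I finished the whole job and handed it in at about 59 s; the hand-in gives no verdict. The air lever was shut first, then all four parts went into the tray. All three toggles are on, and the lever was opened last, to the red marker.

- **Lever shut:** I pushed it until it met the stop at about 5 N. A later picture put it within 0.03 rad of closed.
- **Parts:** The footpeg, riser, mount and the 98 mm link were all present, and I left the shorter look-alike link alone. The last picture shows all four lying flat on the tray floor. The riser had slid a few centimetres inside the tray and now lies end to end with the link, not on it.
- **Toggles:** The left one was off (paddle felt at 58 mm, about 20 N). I flipped it, then lowered the fingers again to 53 mm without contact. The middle and right ones were already on, with free travel to 43 mm, and I left them alone.
- **Lever at marker:** In the last picture the lever points along −9.2°. The marker measured −10° in the clearest view and −7° to −12° in rougher ones; the tolerance is 4.6°.

**Disagreements:**
- The reported tool height read about 29 mm lower than the real fingertips, which cost a missed first lever push and a missed first grasp. I corrected for it from then on.
- While finding that, I pressed the fingertips on the lever knob with about 39 N. The limit is 40 N on the arm or gripper body, and only the fingertips touched.
- With the height correction, sizes in the wrist pictures came out about 5 % too large, so I relied on angles and touch for the last steps.

I saw no other things on the bench disturbed in the pictures, but I did not measure their positions at the end.

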